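Set out the gluing place in a school workshop

ROBOT

A 6-joint arm with a two-finger parallel gripper is mounted at the origin on the work surface. World frame = base frame: x ahead of the robot, y to its left, z up, the work surface at z = 0. Lengths are in m, angles in degrees, forces in N, time in s.
With the tool pointing down it reaches from about 0.3 to 0.75 m from the base axis. Payload 8.5 kg.
Tool frame: the origin (TCP) lies at the very end of the fingers, on their centre line; the grasp point (between the pads) lies 19 mm behind it (grip_depth is the distance from the TCP to the grasp point, in m); z points along the fingers, y is the direction in which the jaws open and shut (so a half turn about z gives the same grasp; the last joint's range is limited). The gripper opens to 85 mm and grips with 20 to 120 N. Pads are 22 mm wide; open, the fingers measure 114 mm over their backs; the gripper's body (76 mm by 85 mm) begins 54 mm behind the grasp point. The pads swing forward as they close: fully open they stand 13 mm farther back than shut.
Start: joints at [57.221, 21.807, 74.336, -0, 83.858, -12.336], TCP at [0.192, 0.515, 0.231] pointing down, gripper open.
Joint ranges: [-178.18, 178.18], [-50.72, 133.34], [12.68, 142.11], [-81.47, 261.47], [9.98, 163.14], [-165.26, 165.26]. Speed limits (degrees/s): [136.94, 136.94, 180, 180, 180, 180].

INTERFACE

Orientations are given as a 3x3 rotation matrix whose columns are the frame's x, y, z axes.
In Python, from rig import observe, get_image, close_job, silhouettes, grip_depth gives the robot as it stands. The module is installed in compiled form; this text tells all that it offers.
- The arm moves only by the shell command python3 -m crank 'ROWS' [FORCE]. ROWS is a JSON object of lists of equal length, an entry for each row: "slide": the shift along the tool's x, y, z in m, a list of three; "roll": the turn about the tool's z in rad; "grip": the finger opening in m, from 0 to 0.0854. A call has exactly 8 rows; each row is the pose to reach, as a shift and turn from the pose commanded when the call began, along the tool's axes at that moment; what a row does not reach only later rows make up. A row lasts 1/10 s, in which the tool goes at most 50 mm and 8.59 degrees, less where a joint would pass 70% of its speed; a pose out of reach is approached as far as the arm can. A call with a gripper value outside its range is refused whole. The fingers move at their own pace and stop on an object; FORCE is the grip in N (left out, the last holds). Time passes only in rows, so rows that repeat a pose let the fingers close, or fill a call up. It gives the time, the measured TCP pose, the force and the opening at its end, in the units of the state.
- observe(): the state, without advancing time (a new reading comes with each control period).
- get_image(name): name is "scene" or "side" or "wrist"; returns a dict with "frame" (480x640x3 uint8, red, green, blue), "fx", "fy", "cx", "cy" (pixels), "D" ([k1, k2, p1, p2, k3] as OpenCV has them; the pictures are not rectified), "xyz" and "rotation" of the camera in the world. Camera axes: x right, y down, z forward; pixel columns grow to the right and rows downward; lengths in m; the calibration is good to about 2 mm. A picture is of the moment at which its call begins. There is no depth.
- close_job(): hands the job in, once; it reports no verdict.
Trained networks look in a picture, given as the dict that the camera call returned (one of the last four; its "shot" number tells which), for a name from the list of things; names that differ only in an ending like _2 or _b are one class to them, and where a whole thing is asked for, a point or a joint stands for the part that bears it (a point fixed in the world has none). Each returns a list of dicts, best first, with "confidence" (0 to 1); they miss things now and then, are a little off and sometimes report something else, mostly with a low value. They report only what shows in the picture. A call takes as long as a camera call. They do not tell look-alikes from the thing itself.
- silhouettes(target, picture): "pixels" (480x640 bool, what is visible of it) and "box" ([centre column, centre row, width, height] in pixels, round what is visible of it).
The state is a dict: "time_s": time; "q": joint angles; "qvel": joint speeds; "joint_efforts": joint torques, N m; "position": TCP position; "tool_rot": TCP orientation; "ft_force": force on the tool from outside, world axes, zero at the start; "wrist_torque": the same for the moment, N m; "grip_width": finger opening in m.
Only numpy, scipy, OpenCV 4.12 (cv2) and the standard library are available. Lean on these libraries where they do the work, as an engineer would, in place of code of your own. Each camera call takes 0.05 s, during which the arm holds its last target.

TASK

Get the gluing place ready for the model-house lesson: first take the sanding block off the wooden gluing stand and lay it flat on the bench alongside the stand's near (robot) side, parallel to it, centred and about five centimetres clear of it. Then slide every plywood wall panel up out of the grey storage rack and stand it upright in a groove of its own in the gluing stand, fully down and never letting one fall flat. Last of all stand the glue pot upright midway between the paint tin and the mug, leaving those two and everything else on the bench where they are.

Things in the scene. Friction and masses are not known exactly. Their poses are not given: they have to be found in the camera images.
- rack: grey metal storage rack, at left: 190 mm long (own y), 122 wide (own x), 12 mm base, a comb at each end (|x| 41 to 61), comb tops at 62 mm. Four grooves 12 mm wide run along its x at y = -60, -20, 20, 60, floor 12 mm above the bench, 106 mm long between the end walls; open between the combs. Fixed. Origin: centre of underside
- stand: light wood gluing stand, at right: 190 mm long (own y), 124 wide (own x), 12 mm base, a comb at each end (|x| 42 to 62), comb tops at 62 mm. Four grooves 14 mm wide run along its x at y = -60, -20, 20, 60, floor 12 mm above the bench, 108 mm long between the end walls; open between the combs. Fixed. Origin: centre of underside, z up. Near side (to the robot): x = -62
- panel1: plywood model-house wall: 100 mm long (own x), 8 thick (y), 110 high (z), 70 g, with a 40 x 34 mm window hole 34 to 68 mm above its lower edge and a solid 42 mm rail above that. Origin: centre of lower edge. Starts upright in a groove of the storage rack, top 122 mm above the bench. May be absent (None)
- panel2: plywood model-house wall: 100 mm long (own x), 8 thick (y), 110 high (z), 70 g, with a 40 x 34 mm window hole 34 to 68 mm above its lower edge and a solid 42 mm rail above that. Origin: centre of lower edge. Starts upright in a groove of the storage rack, top 122 mm above the bench. May be absent (None)
- panel3: plywood model-house wall: 100 mm long (own x), 8 thick (y), 110 high (z), 70 g, with a 40 x 34 mm window hole 34 to 68 mm above its lower edge and a solid 42 mm rail above that. Origin: centre of lower edge. Starts upright in a groove of the storage rack, top 122 mm above the bench. May be absent (None)
- panel4: plywood model-house wall: 100 mm long (own x), 8 thick (y), 110 high (z), 70 g, with a 40 x 34 mm window hole 34 to 68 mm above its lower edge and a solid 42 mm rail above that. Origin: centre of lower edge. Starts upright in a groove of the storage rack, top 122 mm above the bench. May be absent (None)
- block: cork sanding block with a dark rubber sole, 140 mm long (its own x), 45 mm wide (y), 35 mm high (z), about 0.2 kg; starts lying on top of the gluing stand, sole 62 mm above the bench, bridging the two combs. Origin: centre of its sole
- jar: glue pot: a white plastic cylinder, 50 mm diameter, on a wide dark heavy round foot, 90 mm diameter and 18 mm thick; 90 mm high in all, about 0.3 kg, standing on the bench at the robot's left front. Origin: centre of the underside of its foot, z up
- tin: plain dark metal paint tin, 80 mm diameter, 110 mm high, standing between the rack and the stand at the far side. Origin: centre of its foot; the mug stands in the direction of its own -x
- mug: blue ceramic mug, 68 mm diameter, 85 mm high, with a handle at its own +y reaching about 35 mm out, standing 250 to 270 mm nearer to the robot than the tin. Origin: centre of its foot
- mallet: hammer lying on the bench at the right front, bystander. Origin: on its underside
- driver: screwdriver lying on the bench beyond the rack, bystander. Origin: on its underside
- screws: small glass jar, 52 mm diameter, 55 mm high, at the far side, bystander. Origin: centre of its foot
- offcut: wooden offcut 110 x 60 x 20 mm on the bench at the left front, bystander. Origin: centre of its underside
Not all that is in view belongs to the job. Leave any black or purple look-alike of the panel2 alone. Leave any turquoise look-alike of the jar alone.

How it is judged:
By the outcome, as a careful person would: the job done as asked, in the order asked, and still so for the second after the job is handed in, with the robot touching nothing.
Of panel1, panel2, panel3, panel4 only 2 to 4 are there at a start; the rules pass over those that are not, and their reading is None.
At some moment in a run one of jar, block may be knocked a few centimetres aside while the robot is not near it.
It also fails if it takes over 210 s, if anything falls off the work surface, if the arm or the gripper's body presses on something with over 40 N, if the wrist force passes 120 N, or if a joint passes its speed limit or range.

## Working session

There is one attempt and no reset: what is moved stays moved. The work goes in short steps, Python scripts to look and compute and a shell command to move; the robot and the scene stay as the last step left them, time stands still between calls to the robot, and variables do not carry over. Pictures are saved under pics/ and viewed, and the job is handed in when it is done.

```bash
ls; mkdir -p pics; python3 - <<'E'
from rig import *
import cv2
s=observe(); print(s)
print(grip_depth)
for n in ["scene","side","wrist"]:
    p=get_image(n); cv2.imwrite(f"pics/{n}0.png",p["frame"][:,:,::-1])
    print(n,{k:v for k,v in p.items() if k!="frame"})
E
```

```text
pics
{'time_s': 0.0, 'q': array([ 5.72203287e+01,  2.18421354e+01,  7.43882126e+01, -8.76937273e-04,
        8.38565232e+01, -1.23352871e+01]), 'qvel': array([ 0.01064902, -0.05940348, -0.01040783, -0.04582546, -0.10216697,
        0.10188122]), 'joint_efforts': array([-2.83153912e-05, -4.48457980e+01, -2.31278443e+01, -3.13678702e-04,
        4.74952729e-03,  1.23143266e-05]), 'position': array([0.19194468, 0.51509074, 0.23068068]), 'tool_rot': array([[-9.37012139e-01,  3.49295862e-01, -8.08084472e-04],
       [ 3.49296660e-01,  9.37011311e-01, -1.28298648e-03],
       [ 3.09042422e-04, -1.48443512e-03, -9.99998850e-01]]), 'ft_force': array([-0.04581185,  0.03532331,  0.27285207]), 'wrist_torque': array([ 0.00434145, -0.01353173,  0.05766342]), 'grip_width': 0.08541562824948606}
0.0187
scene {'fx': 441.94163515287596, 'fy': 441.94163515287596, 'cx': 314.58184525213585, 'cy': 237.53892493605363, 'D': array([-0.10187759,  0.        ,  0.        ,  0.        ,  0.        ]), 'xyz': array([1.35397096, 0.57272652, 0.84309195]), 'rotation': array([[-0.5063707 ,  0.54024582, -0.67210354],

[... 266 characters left out ...]
,  0.        ,  0.        ]), 'xyz': array([ 0.30091305, -1.17255456,  0.97234747]), 'rotation': array([[ 0.98559664, -0.11116327,  0.12744411],
       [-0.16826339, -0.56915321,  0.80483045],
       [-0.01693236, -0.81468236, -0.5796602 ]]), 'shot': 2}
wrist {'fx': 355.82720917382824, 'fy': 355.82720917382824, 'cx': 321.24756737954476, 'cy': 239.17344919499703, 'D': array([-0.04034226,  0.        ,  0.        ,  0.        ,  0.        ]), 'xyz': array([0.12642113, 0.53883467, 0.37283767]), 'rotation': array([[ 3.49837932e-01,  9.01015476e-01,  2.56484958e-01],
       [ 9.36810105e-01, -3.36325038e-01, -9.62927633e-02],
       [-4.98956850e-04,  2.73964561e-01, -9.61739658e-01]]), 'shot': 3}
```

View pics/scene0.png

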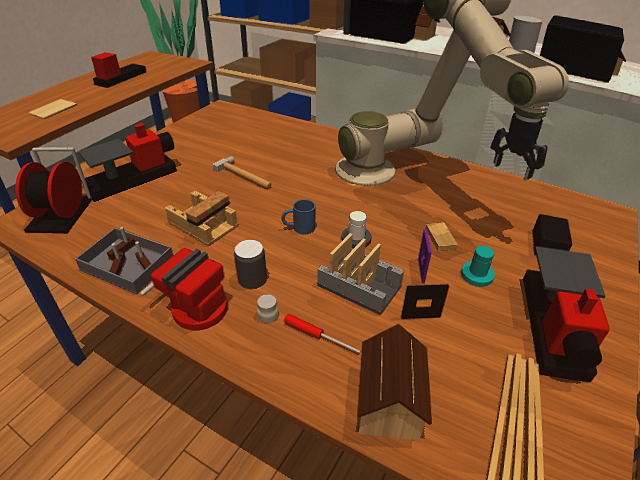

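View pics/side0.png

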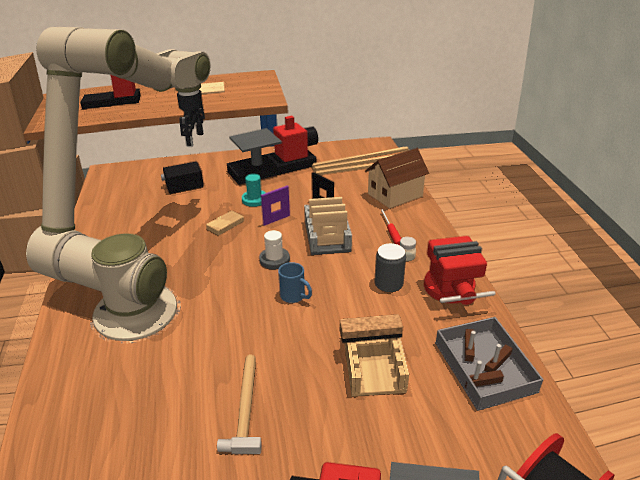

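View pics/wrist0.png

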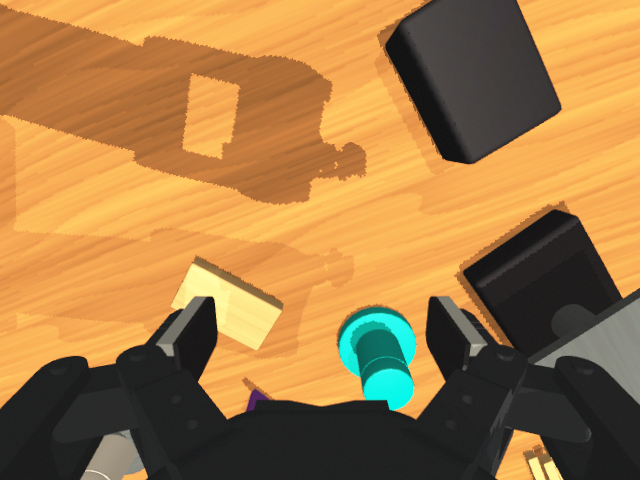

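```bash
cat > h.py <<'E'
import numpy as np, cv2
from rig import *
from scipy.optimize import minimize, least_squares
def proj(p,P):
    R=np.asarray(p["rotation"]).T; t=-R@np.asarray(p["xyz"])
    K=np.array([[p["fx"],0,p["cx"]],[0,p["fy"],p["cy"]],[0,0,1.]])
    return cv2.projectPoints(np.asarray(P,float).reshape(-1,1,3),cv2.Rodrigues(R)[0],t,K,np.asarray(p["D"],float))[0].reshape(-1,2)
def ray(p,uv,z):
    "pixels -> world at height z"
    K=np.array([[p["fx"],0,p["cx"]],[0,p["fy"],p["cy"]],[0,0,1.]])
    n=cv2.undistortPoints(np.asarray(uv,float).reshape(-1,1,2),K,np.asarray(p["D"],float)).reshape(-1,2)
    d=np.c_[n,np.ones(len(n))]@np.asarray(p["rotation"]).T
    o=np.asarray(p["xyz"]); s=(z-o[2])/d[:,2]
    return o+d*s[:,None]
def box(x0,x1,y0,y1,z0,z1): return np.array([[x,y,z] for x in(x0,x1) for y in(y0,y1) for z in(z0,z1)])/1000.
def cyl(r,z0,z1,n=32):
    a=np.arange(n)*2*np.pi/n
    return np.array([[r*np.cos(t),r*np.sin(t),z] for z in(z0,z1) for t in a])/1000.
def comb(hx,gw,x0):
    L=[box(-hx,hx,-95,95,0,12)]
    e=[-95]+[v for g in(-60,-20,20,60) for v in(g-gw/2,g+gw/2)]+[95]
    for s in(-1,1):
        a,b=sorted((s*x0,s*hx)); 
        for i in range(0,len(e),2): L.append(box(a,b,e[i],e[i+1],12,62))
        a,b=sorted((s*(53 if gw==12 else 54),s*hx)); L.append(box(a,b,-95,95,12,62))
    return L
M=dict(rack=comb(61,12,41),stand=comb(62,14,42),block=[box(-70,70,-22.5,22.5,0,35)],
  jar=[cyl(45,0,18),cyl(25,18,90)],tin=[cyl(40,0,110)],mug=[cyl(34,0,85),box(-4,4,30,69,15,70)])
def place(V,x,y,yaw,z=0):
    c,s=np.cos(yaw),np.sin(yaw); R=np.array([[c,-s,0],[s,c,0],[0,0,1]])
    return V@R.T+[x,y,z]
def render(p,name,x,y,yaw,z=0,S=1):
    m=np.zeros((480*S,640*S),np.uint8)
    for V in M[name]:
        h=cv2.convexHull((proj(p,place(V,x,y,yaw,z))*S).astype(np.float32)); cv2.fillConvexPoly(m,np.round(h*16).astype(np.int32),1,shift=4)
    return m>0
def fit(name,pics,masks,x0,z=0,ign=None,symm=True,steps=(.02,.02,.2)):
    "maximise IoU over pics; ign = masks to be ignored"
    def f(v):
        c=0
        for i,(p,m) in enumerate(zip(pics,masks)):
            r=render(p,name,v[0],v[1],v[2],z)
            k=np.ones_like(m) if ign is None or ign[i] is None else ~ign[i]
            c+=1-(r&m&k).sum()/max(1,((r|m)&k).sum())
        return c/len(pics)
    best=None
    x=np.array(x0,float)
    for sc in(1,.5,.2,.1):
        sim=np.vstack([x]+[x+np.eye(3)[i]*steps[i]*sc for i in range(3)])
        r=minimize(f,x,method="Nelder-Mead",options=dict(initial_simplex=sim,xatol=1e-4,fatol=1e-5,maxiter=150)); x=r.x
    return x,r.fun
def save(p,name,scale=1,crop=None,over=None):
    im=p["frame"][:,:,::-1].copy()
    if over is not None:
        for m,c in over:
            cs,_=cv2.findContours(m.astype(np.uint8),cv2.RETR_LIST,cv2.CHAIN_APPROX_NONE); cv2.drawContours(im,cs,-1,c,1)
    if crop: im=im[crop[1]:crop[3],crop[0]:crop[2]]
    if scale!=1: im=cv2.resize(im,None,fx=scale,fy=scale,interpolation=cv2.INTER_CUBIC)
    cv2.imwrite("pics/"+name+".png",im)
E
python3 - <<'E'
from h import *
import pickle
for cam in("scene","side"):
    p=get_image(cam); S={}
    for n in["rack","stand","panel1","block","jar","tin","mug","offcut","screws"]:
        S[n]=silhouettes(n,p); 
        for d in S[n]: print(cam,n,round(d["confidence"],2),np.round(d["box"]),d["pixels"].sum())
    pickle.dump((p,S),open(cam+"0.pkl","wb"))
    save(p,cam+"_z1",4,(300,215,460,315) if cam=="scene" else (290,180,450,280))
    save(p,cam+"_z2",4,(140,170,300,270) if cam=="scene" else (300,290,460,400))
E
```

```text
scene rack 0.92 [358. 287.  86.  62.] 2433
scene stand 0.94 [200. 218.  70.  54.] 1564
scene panel1 0.92 [424. 302.  46.  37.] 1240
scene panel1 0.76 [425. 256.  17.  60.] 452
scene panel1 0.65 [340. 252.  26.  37.] 470
scene panel1 0.64 [368. 263.  26.  45.] 538
scene block 0.95 [209. 208.  45.  33.] 736
scene block 0.48 [201. 219.  71.  60.] 1664
scene jar 0.94 [479. 266.  35.  43.] 1014
scene jar 0.88 [355. 229.  27.  36.] 695
scene tin 0.85 [249. 265.  37.  48.] 1389
scene mug 0.83 [298. 213.  37.  39.] 846
scene mug 0.68 [250. 265.  34.  48.] 1330
scene offcut 0.59 [442. 239.  31.  23.] 591
scene screws 0.71 [269. 308.  16.  31.] 507
side rack 0.74 [327. 229.  46.  48.] 727
side stand 0.98 [377. 367.  62.  63.] 3109
side panel1 0.81 [324. 202.  34.   8.] 213
side panel1 0.8 [328. 219.  30.  31.] 299
side panel1 0.64 [275. 204.  26.  39.] 815
side panel1 0.63 [325. 186.  20.  28.] 419
side block 0.66 [369. 328.  66.  26.] 1479
side block 0.43 [239. 404.  46. 103.] 1728
side block 0.37 [330. 219.  32.  34.] 376
side jar 0.75 [252. 189.  20.  31.] 440
side jar 0.66 [275. 249.  30.  40.] 796
side jar 0.56 [395. 233.  14.  30.] 173
side tin 0.83 [390. 268.  31.  47.] 1230
side mug 0.82 [294. 282.  33.  40.] 1018
side offcut 0.96 [224. 225.  41.  25.] 550
side screws 0.64 [409. 248.  19.  27.] 273
```

View pics/scene_z1.png

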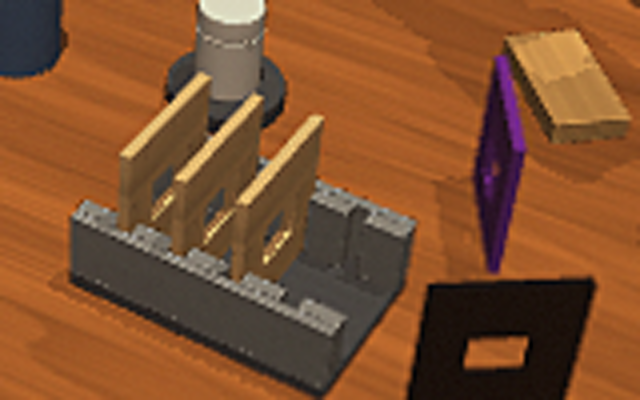

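View pics/scene_z2.png

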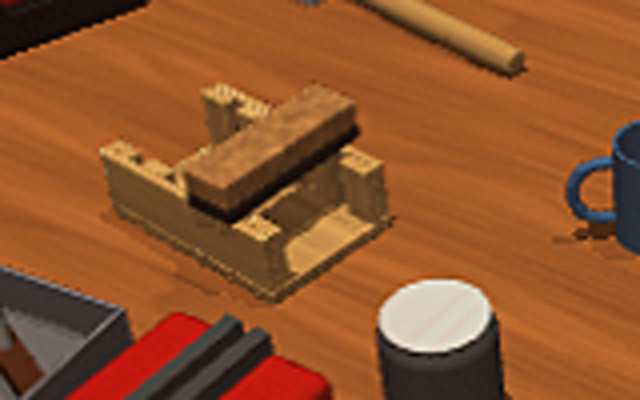

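View pics/side_z1.png

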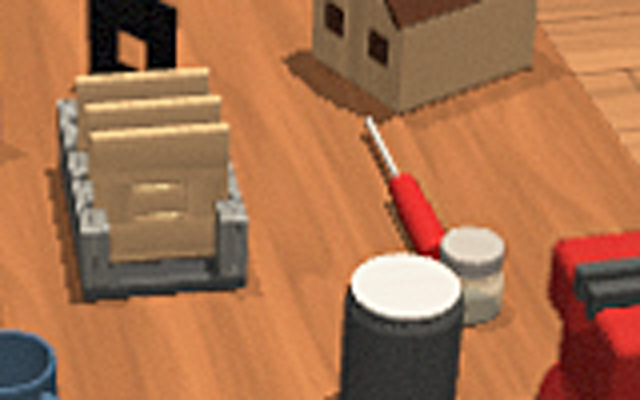

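View pics/side_z2.png

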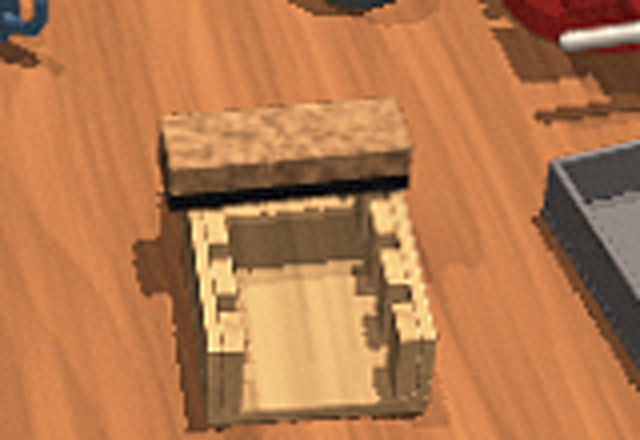

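```bash
cat > fit0.py <<'E'
from h import *
import pickle
P={};S={}
for c in("scene","side"): P[c],S[c]=pickle.load(open(c+"0.pkl","rb"))
pics=[P["scene"],P["side"]]
def mk(n,i=0,j=0): return [S["scene"][n][i]["pixels"],S["side"][n][j]["pixels"]]
out={}
def run(n,masks,z=0,ign=None,g=None):
    if g is None:
        cs=[ray(p,[np.argwhere(m).mean(0)[::-1]],z+.03)[0] for p,m in zip(pics,masks)]; print(n,"c",np.round(cs,3).tolist()); g=[*np.mean(cs,0)[:2],0]
    b=min((fit(n,pics,masks,[g[0],g[1],g[2]+a],z,ign) for a in((-.25,0,.25) if n not in("tin","jar") else(0,))),key=lambda t:t[1])
    print(n,np.round(b[0],4),"deg",round(np.degrees(b[0][2]),2),"cost",round(b[1],3)); out[n]=b[0]
    return b[0]
dil=lambda m:cv2.dilate(m.astype(np.uint8),np.ones((5,5)))>0
run("block",mk("block"),.062)
run("stand",mk("stand"),0,[dil(m) for m in mk("block")])
pm=[np.any([d["pixels"] for d in S[c]["panel1"]],0) for c in("scene","side")]
run("rack",mk("rack"),0,[dil(m) for m in pm])
run("jar",mk("jar",1,1),0,[dil(pm[0]),None])
run("tin",mk("tin")); run("mug",mk("mug"))
pickle.dump(out,open("est0.pkl","wb"))
cols=dict(block=(255,0,255),stand=(0,255,0),rack=(0,255,0),jar=(255,255,0),tin=(0,255,255),mug=(0,255,255))
for p,c,cr in zip(pics,("scene","side"),((140,170,460,330),(240,190,460,410))):
    save(p,c+"_fit",2.5,cr,[(render(p,n,*v,.062 if n=="block" else 0),cols[n]) for n,v in out.items()])
E
python3 fit0.py
```

```text
block c [[0.591, -0.242, 0.092], [0.568, -0.273, 0.092]]
block [ 0.5729 -0.2589 -0.0554] deg -3.17 cost 0.113
stand c [[0.592, -0.271, 0.03], [0.569, -0.337, 0.03]]
stand [ 0.5745 -0.2945 -0.1406] deg -8.05 cost 0.054
rack c [[0.59, 0.274, 0.03], [0.548, 0.189, 0.03]]
rack [ 0.5666  0.2502 -0.0577] deg -3.3 cost 0.354
jar c [[0.381, 0.153, 0.03], [0.389, 0.157, 0.03]]
jar [0.3905 0.1539 0.2186] deg 12.53 cost 0.153
tin c [[0.672, -0.03, 0.03], [0.698, 0.02, 0.03]]
tin [ 0.6902 -0.0136  0.1944] deg 11.14 cost 0.116
mug c [[0.412, -0.026, 0.03], [0.423, 0.001, 0.03]]
mug [ 0.4209 -0.0133 -0.5992] deg -34.33 cost 0.147
```

View pics/scene_fit.png

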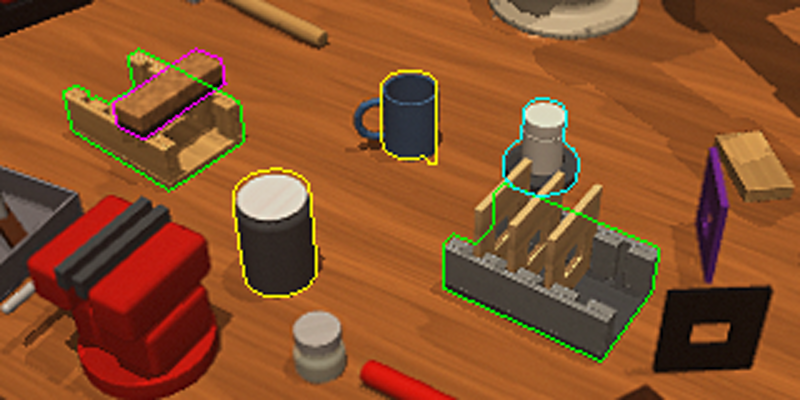

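View pics/side_fit.png

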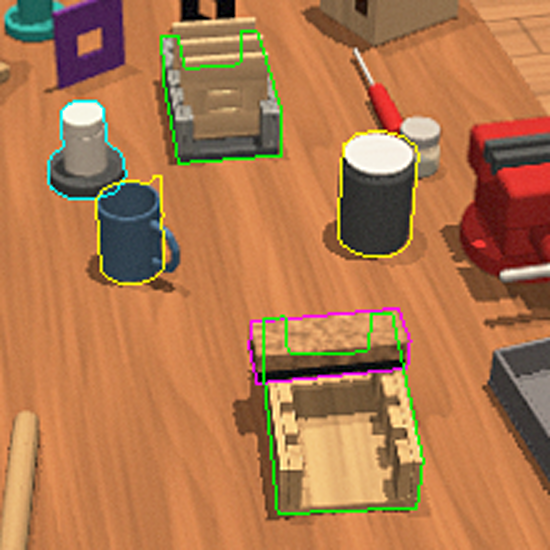

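```bash
cat > to.py <<'E'
import sys; from h import *
# usage: to.py yang x y z [x y z...]: slide for waypoints given tool-y angle (deg), TCP positions
def cmd(a,W):
    s=observe(); R=np.asarray(s["tool_rot"]); p=s["position"]
    ya=np.degrees(np.arctan2(R[1,1],R[0,1])); d=(a-ya+180)%360-180
    if "-l" in sys.argv: d=d-360*np.sign(d)
    for w in W: print("slide",np.round(R.T@(np.array(w)-p),4).tolist(),"roll",round(np.radians(-d),4),"dist",round(float(np.linalg.norm(np.array(w)-p)),3))
    print("t",round(s["time_s"],2),"pos",np.round(p,4),"yang",round(ya,2),"q",np.round(s["q"],1),"g",round(s["grip_width"],4),"f",np.round(s["ft_force"],1), "tilt",np.round(R[:2,2],4))
if __name__=="__main__":
    v=[float(x) for x in sys.argv[1:] if x!="-l"]; cmd(v[0],np.reshape(v[1:],(-1,3)))
E
python3 to.py 86.8 0.56 -0.26 0.25 0.573 -0.259 0.25
```

```text
slide [-0.6155, -0.598, -0.0187] roll -0.3009 dist 0.858
slide [-0.6274, -0.5925, -0.0187] roll -0.3009 dist 0.863
t 1.15 pos [0.1921 0.5154 0.2313] yang 69.56 q [ 57.2  21.8  74.3   0.   83.9 -12.3] g 0.0853 f [ 0.3  0.6 -0.3] tilt [0.     0.0001]
```

```bash
python3 -m crank '{"slide":[[-0.615,-0.598,-0.019],[-0.615,-0.598,-0.019],[-0.615,-0.598,-0.019],[-0.615,-0.598,-0.019],[-0.615,-0.598,-0.019],[-0.615,-0.598,-0.019],[-0.615,-0.598,-0.019],[-0.615,-0.598,-0.019]],"roll":[-0.3,-0.3,-0.3,-0.3,-0.3,-0.3,-0.3,-0.3],"grip":[0.07,0.07,0.07,0.07,0.07,0.07,0.07,0.07]}' 40; python3 to.py 86.8 0.56 -0.26 0.25
```

```text
time_s: 1.95
position: [0.3608, 0.159, 0.2404]
tool_rot: [[-0.998, 0.057, 0.001], [0.057, 0.998, 0.0], [-0.001, 0.0, -1.0]]
ft_force: [1.2, 0.1, 0.1]
grip_width: 0.07
slide [-0.2226, -0.4071, -0.0095] roll -0.0008 dist 0.464
t 1.95 pos [0.3608 0.159  0.2404] yang 86.76 q [  6.4   5.4  95.4   0.   79.2 -80.3] g 0.07 f [1.2 0.1 0.1] tilt [0.0009 0.0002]
```

```bash
python3 -m crank '{"slide":[[-0.2225,-0.407,-0.0095],[-0.2225,-0.407,-0.0095],[-0.2225,-0.407,-0.0095],[-0.2225,-0.407,-0.0095],[-0.2225,-0.407,-0.0095],[-0.2225,-0.407,-0.0095],[-0.2225,-0.407,-0.0095],[-0.2225,-0.407,-0.0095]],"roll":[0,0,0,0,0,0,0,0],"grip":[0.07,0.07,0.07,0.07,0.07,0.07,0.07,0.07]}' 40; python3 -m crank '{"slide":[[-0.008,-0.06,-0.001],[-0.008,-0.06,-0.001],[-0.008,-0.06,-0.001],[-0.008,-0.06,-0.001],[-0.008,-0.06,-0.001],[-0.008,-0.06,-0.001],[-0.008,-0.06,-0.001],[-0.008,-0.06,-0.001]],"roll":[0,0,0,0,0,0,0,0],"grip":[0.07,0.07,0.07,0.07,0.07,0.07,0.07,0.07]}'
python3 - <<'E'
from h import *
import pickle
p=get_image("wrist"); o=pickle.load(open("est0.pkl","rb"))
S={n:silhouettes(n,p) for n in("stand","block")}
for n in S: print(n,[(d["confidence"],d["box"]) for d in S[n]])
pickle.dump((p,S),open("w1.pkl","wb"))
save(p,"w1",1.2,None,[(render(p,"stand",*o["stand"]),(0,255,0)),(render(p,"block",*o["block"],.062),(255,0,255))])
E
python3 to.py 86.8 0.573 -0.259 0.1
```

```text
time_s: 2.75
position: [0.5325, -0.2024, 0.2483]
tool_rot: [[-0.998, 0.057, 0.0], [0.057, 0.998, -0.0], [-0.0, -0.0, -1.0]]
ft_force: [-0.2, 1.0, 0.1]
grip_width: 0.0702
time_s: 3.55
position: [0.5366, -0.2602, 0.2495]
tool_rot: [[-0.998, 0.056, 0.0], [0.056, 0.998, -0.0], [-0.0, -0.0, -1.0]]
ft_force: [-0.5, 1.1, 0.4]
grip_width: 0.07
stand [(0.83, [289.0, 248.0, 205.3, 135.3])]
block [(0.9, [329.0, 255.8, 55.3, 153.7])]
slide [-0.0362, 0.0036, 0.1493] roll -0.0008 dist 0.154
t 3.7 pos [ 0.5366 -0.2606  0.2493] yang 86.76 q [ -37.3   25.9   64.6    0.    89.5 -124. ] g 0.0699 f [0.2 0.1 0.4] tilt [ 0. -0.]
```

View pics/w1.png

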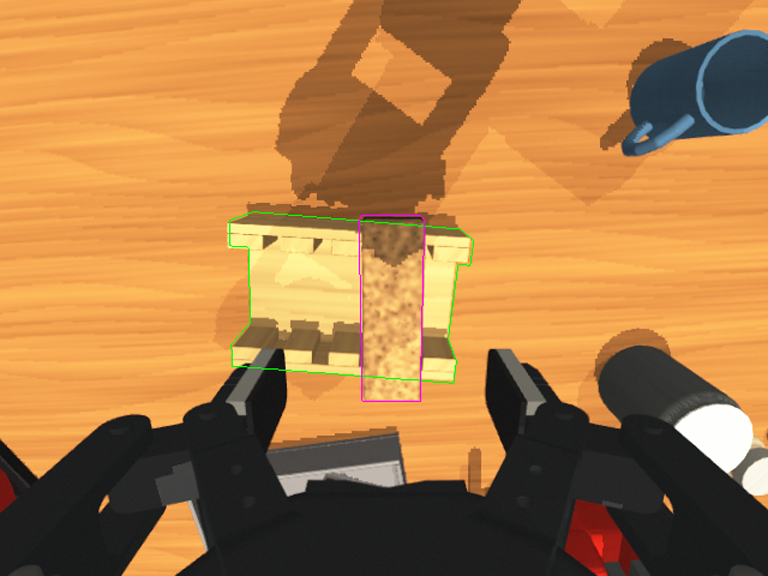

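```bash
python3 - <<'E'
from h import *
import pickle
o=pickle.load(open("est0.pkl","rb"))
p,S=pickle.load(open("w1.pkl","rb"))
dil=lambda m:cv2.dilate(m.astype(np.uint8),np.ones((5,5)))>0
bm=S["block"][0]["pixels"]; sm=S["stand"][0]["pixels"]
b,c=fit("block",[p],[bm],o["block"],.062); print(b,np.degrees(b[2]),c)
bl=render(p,"block",*b,.062)
s,c=fit("stand",[p],[sm],o["stand"],0,[dil(bl)]); print(s,np.degrees(s[2]),c)
save(p,"w1b",3,(180,160,420,340),[(render(p,"stand",*s),(0,255,0)),(bl,(255,0,255))])
E
```

```text
[ 0.57435737 -0.2578262  -0.07239609] -4.147990267485613 0.036890319385986636
[ 0.57466458 -0.29589755 -0.11886352] -6.810377777562718 0.06499443963919438
```

View pics/w1b.png

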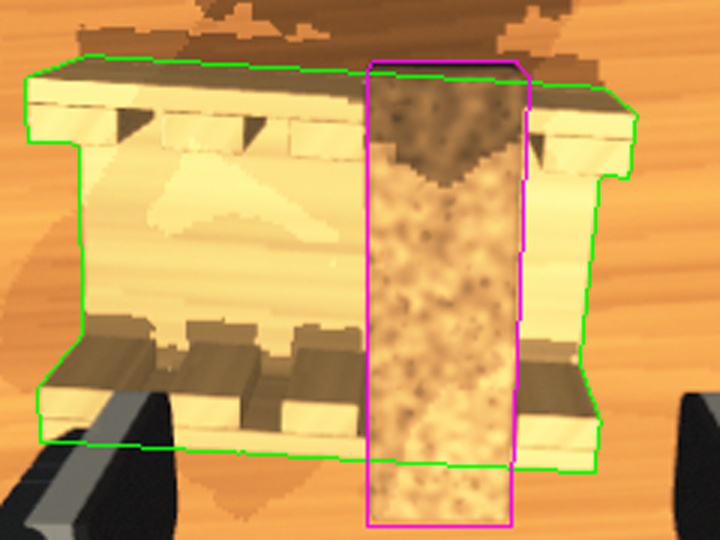

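```bash
python3 to.py 86 0.574 -0.258 0.13 0.574 -0.258 0.069
```

```text
slide [-0.0372, 0.0047, 0.1193] roll 0.0132 dist 0.125
slide [-0.0372, 0.0047, 0.1803] roll 0.0132 dist 0.184
t 3.7 pos [ 0.5366 -0.2606  0.2493] yang 86.76 q [ -37.3   25.9   64.6    0.    89.5 -124. ] g 0.0699 f [0.2 0.1 0.4] tilt [ 0. -0.]
```

```bash
python3 -m crank '{"slide":[[-0.037,0.0047,0.03],[-0.037,0.0047,0.07],[-0.037,0.0047,0.11],[-0.037,0.0047,0.14],[-0.037,0.0047,0.165],[-0.037,0.0047,0.18],[-0.037,0.0047,0.18],[-0.037,0.0047,0.18]],"roll":[0.013,0.013,0.013,0.013,0.013,0.013,0.013,0.013],"grip":[0.07,0.07,0.07,0.07,0.07,0.07,0.07,0.07]}' 40; python3 -m crank '{"slide":[[0,0,0],[0,0,0],[0,0,0],[0,0,0],[0,0,0],[0,0,0],[0,0,0],[0,0,0]],"roll":[0,0,0,0,0,0,0,0],"grip":[0.03,0.03,0.03,0.03,0.03,0.03,0.03,0.03]}' 40
```

```text
time_s: 4.5
position: [0.574, -0.2583, 0.0698]
tool_rot: [[-0.998, 0.07, 0.0], [0.07, 0.998, -0.0], [-0.0, -0.0, -1.0]]
ft_force: [0.1, -0.2, 1.7]
grip_width: 0.0701
time_s: 5.3
position: [0.5743, -0.2584, 0.0707]
tool_rot: [[-0.998, 0.07, 0.002], [0.07, 0.998, -0.001], [-0.002, -0.001, -1.0]]
ft_force: [-1.1, -0.0, 6.3]
grip_width: 0.0442
```

```bash
python3 -m crank '{"slide":[[0,0,-0.03],[0,0,-0.07],[0,0,-0.1],[0,0,-0.1],[0,0,-0.1],[0,0,-0.1],[0,0,-0.1],[0,0,-0.1]],"roll":[0,0,0,0.14,0.28,0.42,0.56,0.7],"grip":[0.03,0.03,0.03,0.03,0.03,0.03,0.03,0.03]}' 40;python3 to.py -7.2 0.4412 -0.2788 0.17
```

```text
time_s: 6.1
position: [0.5736, -0.2579, 0.1691]
tool_rot: [[-0.714, 0.7, -0.001], [0.7, 0.714, 0.0], [0.001, -0.0, -1.0]]
ft_force: [0.2, 0.0, -2.6]
grip_width: 0.0444
slide [0.0799, -0.1076, -0.0009] roll 0.9208 dist 0.134
t 6.1 pos [ 0.5736 -0.2579  0.1691] yang 45.56 q [-35.   32.4  66.7   0.   81.  -80.5] g 0.0444 f [ 0.2  0.  -2.6] tilt [-0.0006  0.0004]
```

```bash
python3 -m crank '{"slide":[[0.01,-0.015,0],[0.02,-0.03,0],[0.035,-0.045,0],[0.05,-0.065,0],[0.065,-0.085,0],[0.075,-0.1,0],[0.08,-0.1075,0],[0.08,-0.1075,0]],"roll":[0.14,0.28,0.42,0.56,0.7,0.84,0.921,0.921],"grip":[0.03,0.03,0.03,0.03,0.03,0.03,0.03,0.03]}' 40;python3 to.py -7.2 0.4412 -0.2788 0.01
python3 - <<'E'
from h import *
import pickle
P={}
for c in ("wrist","scene","side"):
    p=get_image(c); S=silhouettes("stand",p); print([(d["confidence"],d["box"]) for d in S])
    P[c]=(p,S); save(p,"b1"+c)
pickle.dump(P,open("b1.pkl","wb"))
E
```

```text
time_s: 6.9
position: [0.4406, -0.2797, 0.1694]
tool_rot: [[0.122, 0.993, -0.0], [0.993, -0.122, 0.0], [0.0, -0.0, -1.0]]
ft_force: [0.3, 0.3, -2.0]
grip_width: 0.044
slide [0.0009, 0.0006, 0.1594] roll 0.0039 dist 0.159
t 6.9 pos [ 0.4406 -0.2797  0.1694] yang -6.98 q [-45.4  22.2  84.7  -0.   73.1 -38.4] g 0.044 f [ 0.3  0.3 -2. ] tilt [-0.0004  0.0003]
[(0.84, [503.9, 224.0, 210.7, 250.3])]
[(0.85, [201.7, 217.5, 71.4, 58.6])]
[(0.78, [375.3, 356.8, 64.4, 81.9])]
```

View pics/b1wrist.png

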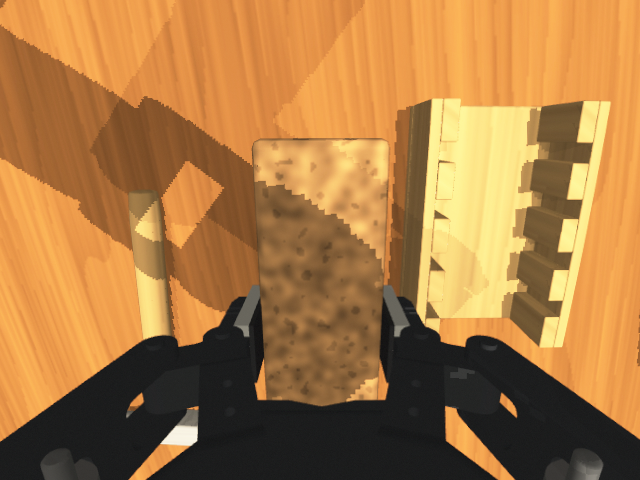

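View pics/b1side.png

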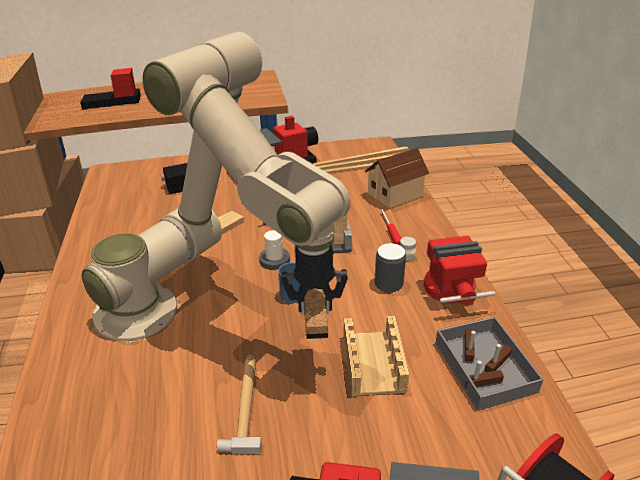

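```bash
cat > fitstand.py <<'E'
from h import *
import pickle
P=pickle.load(open("b1.pkl","rb")); g=[.5746,-.2955,-.125]
w=np.zeros((480,640),bool); w[320:]=1
for cs in(["scene"],["side"],["wrist"],["scene","side","wrist"]):
    ign=[w if c=="wrist" else None for c in cs]
    r=fit("stand",[P[c][0] for c in cs],[P[c][1][0]["pixels"] for c in cs],g,0,ign); print(cs,np.round(r[0],4),np.degrees(r[0][2]).round(2),round(r[1],3))
s=r[0]
for c,cr in(("wrist",(380,80,630,360)),("scene",(150,180,250,255)),("side",(325,300,425,400))):
    save(P[c][0],"st_"+c,2 if c=="wrist" else 6,cr,[(render(P[c][0],"stand",*s),(0,255,0))])
E
python3 fitstand.py
```

```text
['scene'] [ 0.5779 -0.2915 -0.1401] -8.03 0.073
['side'] [ 0.5729 -0.294  -0.1212] -6.94 0.035
['wrist'] [ 0.5746 -0.2962 -0.1078] -6.18 0.029
['scene', 'side', 'wrist'] [ 0.5732 -0.2945 -0.1292] -7.4 0.053
```

View pics/st_wrist.png

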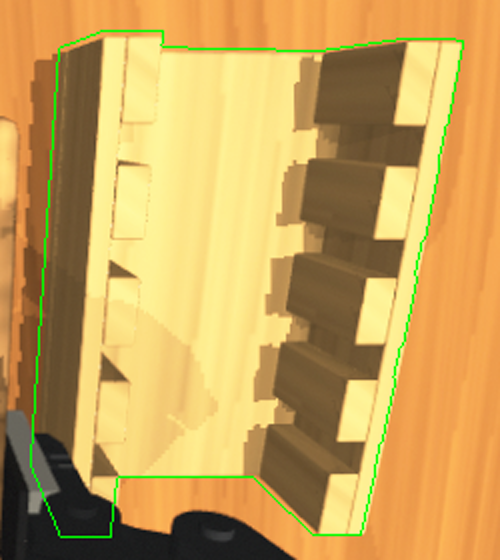

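View pics/st_side.png

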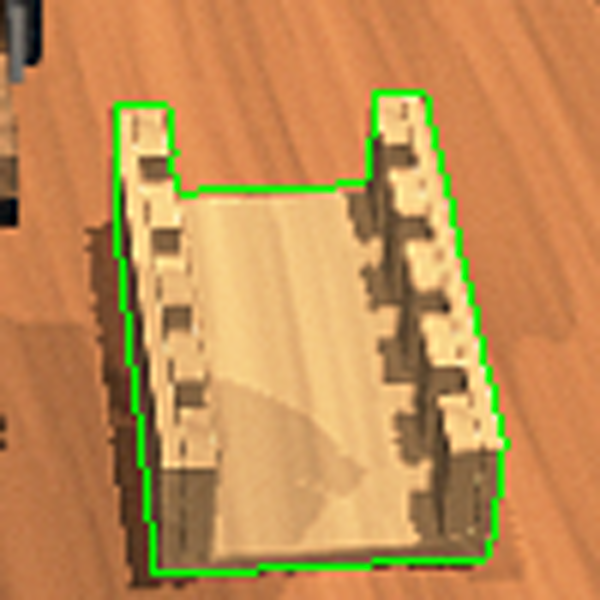

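```bash
python3 -m crank '{"slide":[[0.0005,0,0.03],[0.0005,0,0.07],[0.0005,0,0.1],[0.0005,0,0.125],[0.0005,0,0.142],[0.0005,0,0.153],[0.0005,0,0.159],[0.0005,0,0.1605]],"roll":[0,0,0,0,0,0,0,0],"grip":[0.03,0.03,0.03,0.03,0.03,0.03,0.03,0.03]}' 40;python3 -m crank '{"slide":[[0,0,0],[0,0,0],[0,0,0],[0,0,0],[0,0,0],[0,0,0],[0,0,0],[0,0,0]],"roll":[0,0,0,0,0,0,0,0],"grip":[0.046,0.05,0.054,0.058,0.06,0.06,0.06,0.06]}' 40
```

```text
time_s: 8.0
position: [0.4418, -0.2791, 0.0087]
tool_rot: [[0.119, 0.993, -0.0], [0.993, -0.119, 0.0], [0.0, -0.0, -1.0]]
ft_force: [-0.0, 2.1, -0.4]
grip_width: 0.0441
time_s: 8.8
position: [0.4416, -0.2791, 0.0088]
tool_rot: [[0.12, 0.993, -0.0], [0.993, -0.12, -0.0], [-0.0, -0.0, -1.0]]
ft_force: [-0.9, 0.7, -0.1]
grip_width: 0.06
```

```bash
python3 -m crank '{"slide":[[0,0,-0.04],[0,0,-0.09],[0,0,-0.14],[0,0,-0.18],[0.05,0,-0.2],[0.1,0.01,-0.22],[0.15,0.02,-0.24],[0.2,0.03,-0.24]],"roll":[0,0,0,-0.1,-0.25,-0.4,-0.55,-0.7],"grip":[0.06,0.06,0.06,0.05,0.04,0.03,0.03,0.03]}' 40;python3 to.py 86.7 0.53 0.23 0.25
```

```text
time_s: 9.6
position: [0.4918, -0.0957, 0.2499]
tool_rot: [[-0.552, 0.834, 0.003], [0.834, 0.552, -0.002], [-0.003, 0.002, -1.0]]
ft_force: [1.3, -0.4, 0.5]
grip_width: 0.03
slide [0.2504, 0.2118, -0.0006] roll -0.9279 dist 0.328
t 9.6 pos [ 0.4918 -0.0957  0.2499] yang 33.54 q [-24.6  16.   80.   -0.   83.8 -58.1] g 0.03 f [ 1.3 -0.4  0.5] tilt [ 0.0034 -0.0017]
```

```bash
python3 -m crank '{"slide":[[0.25,0.212,0],[0.25,0.212,0],[0.25,0.212,0],[0.25,0.212,0],[0.25,0.212,0],[0.25,0.212,0],[0.25,0.212,0],[0.25,0.212,0]],"roll":[-0.14,-0.28,-0.42,-0.56,-0.7,-0.84,-0.928,-0.928],"grip":[0.03,0.03,0.03,0.03,0.03,0.03,0.03,0.03]}' 40;python3 to.py 86.7 0.53 0.23 0.25
python3 - <<'E'
from h import *
import pickle
P={}
o=pickle.load(open("est0.pkl","rb"))
for c in ("wrist","scene","side"):
    p=get_image(c); S={n:silhouettes(n,p) for n in("rack","panel1","block")}; print(c,{n:[(round(d["confidence"],2),np.round(d["box"])) for d in S[n]] for n in S})
    P[c]=(p,S); save(p,"r1"+c,1,None,[(render(p,"rack",*o["rack"]),(0,255,0))])
pickle.dump(P,open("r1.pkl","wb"))
E
```

```text
time_s: 10.4
position: [0.531, 0.2315, 0.2471]
tool_rot: [[-0.998, 0.056, -0.001], [0.056, 0.998, 0.001], [0.001, 0.001, -1.0]]
ft_force: [0.4, -0.3, -1.0]
grip_width: 0.03
slide [0.0009, -0.0016, -0.0029] roll 0.0013 dist 0.003
t 10.4 pos [0.531  0.2315 0.2471] yang 86.77 q [ 11.8  24.2  67.8   0.   88.  -74.9] g 0.03 f [ 0.4 -0.3 -1. ] tilt [-0.0006  0.0005]
wrist {'rack': [], 'panel1': [(0.87, array([280., 242.,  29.,  93.])), (0.79, array([486.,  77., 106., 130.])), (0.78, array([534., 266., 146.,  98.])), (0.61, array([323., 263.,  12., 135.])), (0.56, array([368., 244.,  28.,  99.]))], 'block': []}
scene {'rack': [(0.61, array([360., 286.,  88.,  55.]))], 'panel1': [(0.89, array([425., 302.,  47.,  40.])), (0.75, array([340., 254.,  26.,  37.])), (0.72, array([369., 264.,  25.,  40.])), (0.7, array([424., 257.,  15.,  60.])), (0.57, array([355., 258.,  22.,  38.]))], 'block': [(0.61, array([231., 201.,  41.,  28.]))]}
side {'rack': [(0.69, array([327., 229.,  44.,  47.]))], 'panel1': [(0.91, array([325., 185.,  23.,  29.])), (0.82, array([274., 205.,  29.,  41.])), (0.58, array([330., 229.,  37.,  32.])), (0.55, array([328., 220.,  29.,  32.]))], 'block': [(0.91, array([315., 363.,  25.,  54.]))]}
```

View pics/r1wrist.png

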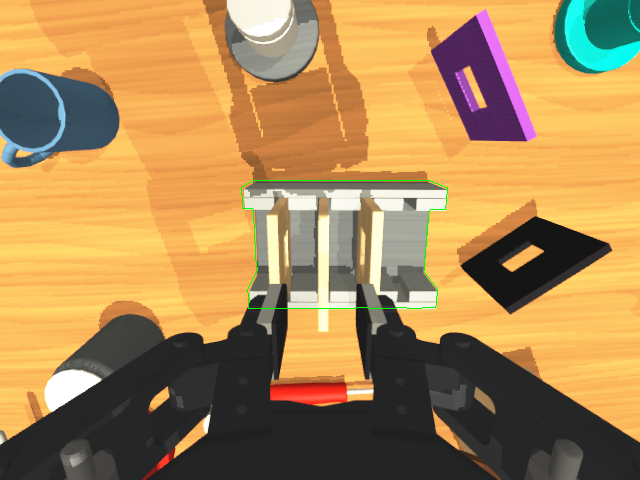

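View pics/r1side.png

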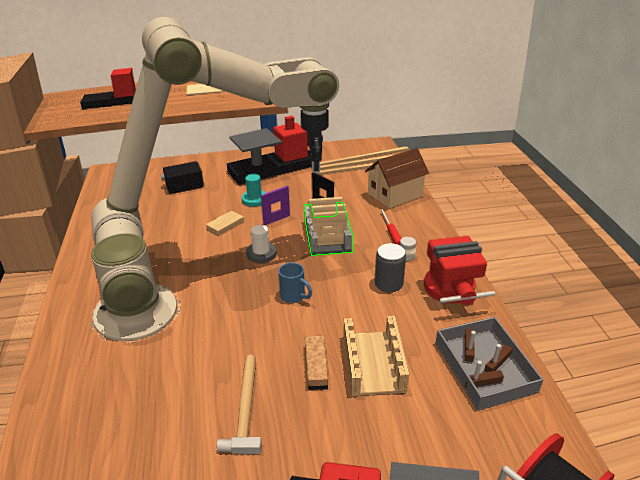

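```bash
cat >> h.py <<'E'
M["panel"]=[box(-50,50,-4,4,0,110)]
M["ptop"]=[box(-50,50,-4,4,110,110.1)]
def loc(f,lx,ly):
    c,s=np.cos(f[2]),np.sin(f[2]); return f[0]+c*lx-s*ly,f[1]+s*lx+c*ly
E
python3 - <<'E'
from h import *
import pickle
P=pickle.load(open("r1.pkl","rb")); o=pickle.load(open("est0.pkl","rb"))
r=o["rack"]
for c,cr,k in(("wrist",(230,160,470,340),3),("scene",(310,230,410,315),7),("side",(295,190,365,260),8)):
    p=P[c][0]
    ov=[(render(p,"rack",*r),(0,255,0))]+[(render(p,"ptop",*loc(r,0,y),r[2],.012),(0,0,255)) for y in(-.06,-.02,.02)]
    save(p,"r2"+c,k,cr,ov)
# block check
f=[fit("block",[P[c][0] for c in cs],[P[c][1]["block"][0]["pixels"] for c in cs],[.441,-.279,1.45],0) for cs in(["scene","side"],["side"],["scene"])]
print(f)
st=np.array([.574,-.2953,np.radians(-6.9)])
for q in f:
  d=q[0][:2]-st[:2]; c,s=np.cos(st[2]),np.sin(st[2]); print("local",[c*d[0]+s*d[1],-s*d[0]+c*d[1]],np.degrees(q[0][2]-st[2]))
E
```

```text
[(array([ 0.43868544, -0.28312424,  1.45871854]), np.float64(0.09798189612039104)), (array([ 0.43877068, -0.28239034,  1.46028584]), np.float64(0.05089058524173029)), (array([ 0.44175404, -0.28115978,  1.39757085]), np.float64(0.09037037037037032))]
local [np.float64(-0.13579728456331377), np.float64(-0.004168687403202639)] 90.47841611135712
local [np.float64(-0.13580083113781308), np.float64(-0.0034298616779533143)] 90.56821525452955
local [np.float64(-0.1329869084189512), np.float64(-0.001849808671012778)] 86.97491131331904
```

View pics/r2wrist.png

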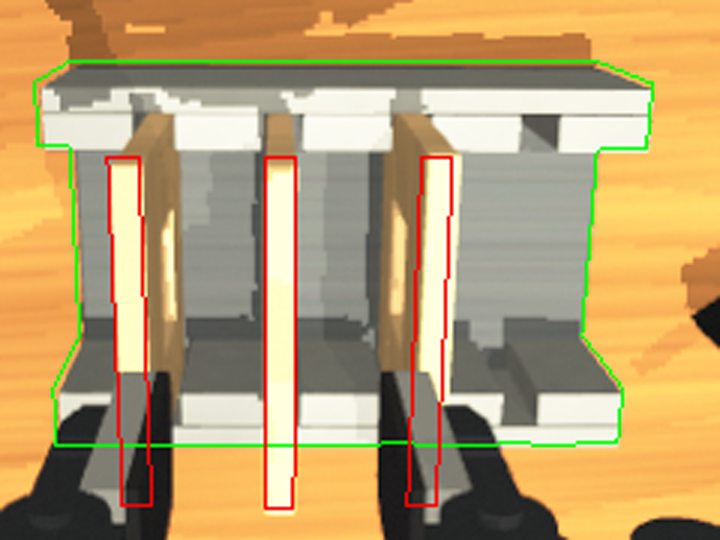

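View pics/r2scene.png

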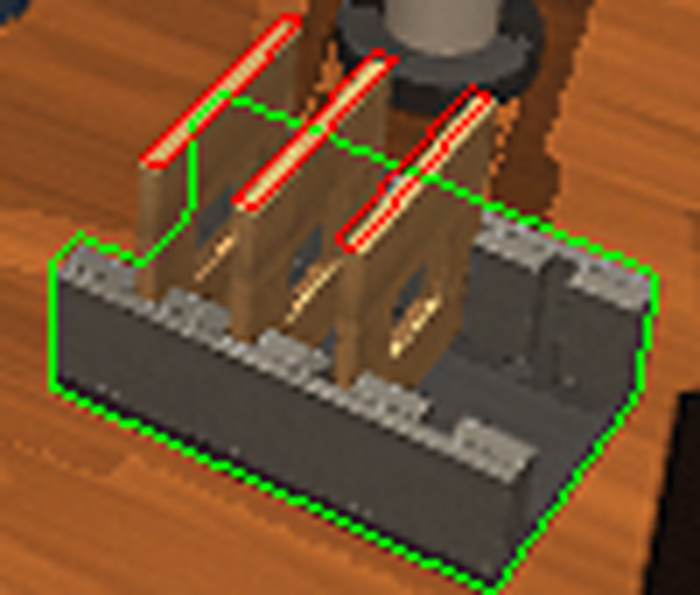

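View pics/r2side.png

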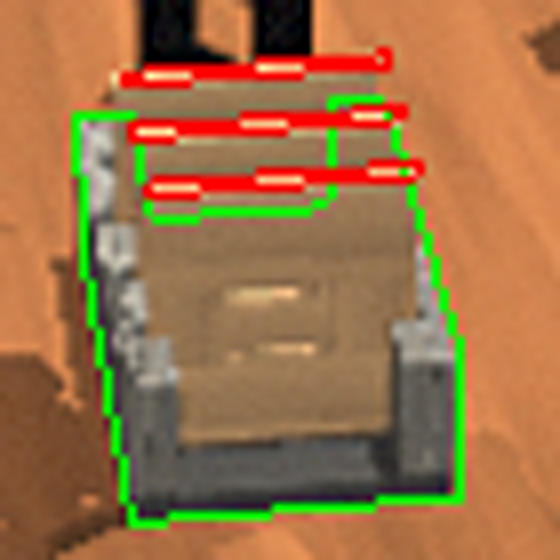

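```bash
python3 - <<'E'
from h import *
import pickle
r=pickle.load(open("est0.pkl","rb"))["rack"]
for y in(-.06,-.02,.02): print(np.round(loc(r,0,y),4))
st=np.array([.574,-.2953,np.radians(-6.9)])
for y in(-.06,-.02,.02,.06): print(np.round(loc(st,0,y),4))
E
python3 to.py 86.7 0.5631 0.191 0.15 0.5631 0.191 0.085
```

```text
[0.5631 0.1903]
[0.5654 0.2302]
[0.5677 0.2702]
[ 0.5668 -0.3549]
[ 0.5716 -0.3152]
[ 0.5764 -0.2754]
[ 0.5812 -0.2357]
slide [-0.0339, -0.0349, 0.0978] roll -0.0058 dist 0.109
slide [-0.0339, -0.0349, 0.1628] roll -0.0058 dist 0.17
t 11.0 pos [0.5315 0.228  0.2478] yang 86.37 q [ 11.5  24.1  67.9  -0.   88.  -74.9] g 0.0303 f [-0.2  1.  -0.2] tilt [ 0.0001 -0.    ]
```

```bash
python3 -m crank '{"slide":[[-0.03,-0.032,0.01],[-0.034,-0.035,0.03],[-0.034,-0.035,0.07],[-0.034,-0.035,0.1],[-0.034,-0.035,0.13],[-0.034,-0.035,0.15],[-0.034,-0.035,0.162],[-0.034,-0.035,0.162]],"roll":[-0.006,-0.006,-0.006,-0.006,-0.006,-0.006,-0.006,-0.006],"grip":[0.03,0.03,0.03,0.03,0.03,0.03,0.03,0.03]}' 40; python3 to.py 86.7 0.5631 0.191 0.085
```

```text
time_s: 11.8
position: [0.5627, 0.1911, 0.0846]
tool_rot: [[-0.998, 0.057, -0.002], [0.057, 0.998, -0.0], [0.002, -0.0, -1.0]]
ft_force: [-0.2, -0.1, 0.2]
grip_width: 0.0303
slide [-0.0004, -0.0, -0.0004] roll 0.0006 dist 0.001
t 11.8 pos [0.5627 0.1911 0.0846] yang 86.74 q [  7.4  34.1  79.1  -0.   67.  -79.4] g 0.0303 f [-0.2 -0.1  0.2] tilt [-0.0024 -0.0003]
```

```bash
python3 -m crank '{"slide":[[0,0,0],[0,0,0],[0,0,0],[0,0,0],[0,0,-0.005],[0,0,-0.015],[0,0,-0.025],[0,0,-0.035]],"roll":[0,0,0,0,0,0,0,0],"grip":[0.0,0.0,0.0,0.0,0.0,0.0,0.0,0.0]}' 40; python3 - <<'E'
from h import *
p=get_image("side"); save(p,"p1side",5,(290,150,410,270)); p=get_image("wrist"); save(p,"p1w")
E
```

```text
time_s: 12.6
position: [0.5632, 0.1912, 0.1219]
tool_rot: [[-0.998, 0.057, 0.001], [0.057, 0.998, 0.0], [-0.001, 0.0, -1.0]]
ft_force: [0.1, -1.0, -1.0]
grip_width: 0.0076
```

View pics/p1side.png

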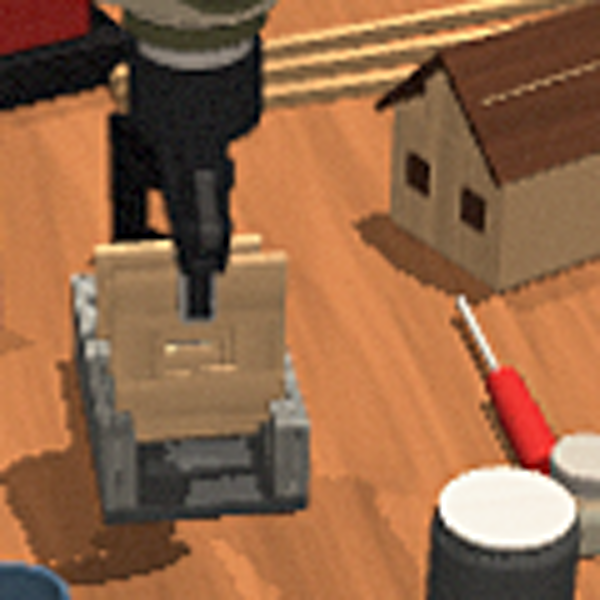

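View pics/p1w.png

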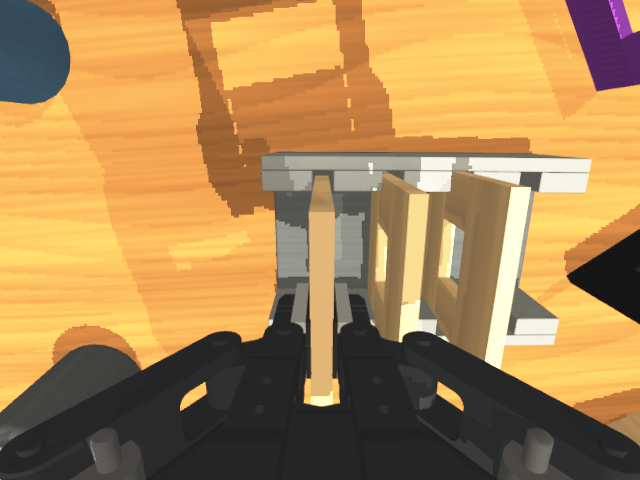

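```bash
python3 to.py 83.1 0.567 -0.355 0.205
```

```text
slide [-0.0344, -0.5452, -0.0826] roll 0.0637 dist 0.553
t 12.7 pos [0.5639 0.1913 0.1226] yang 86.75 q [  7.4  31.6  76.5  -0.   71.6 -79.4] g 0.0074 f [ 0.3  0.4 -0.6] tilt [0.0031 0.0004]
```

```bash
python3 -m crank '{"slide":[[0,0,-0.03],[0,0,-0.06],[0,-0.02,-0.083],[0,-0.05,-0.083],[-0.005,-0.09,-0.083],[-0.01,-0.14,-0.083],[-0.013,-0.18,-0.083],[-0.015,-0.22,-0.083]],"roll":[0,0,0,0.02,0.04,0.06,0.063,0.063],"grip":[0,0,0,0,0,0,0,0]}' 40; python3 to.py 83.1 0.567 -0.355 0.205;python3 -m crank '{"slide":[[-0.002,-0.03,0],[-0.005,-0.07,0],[-0.006,-0.12,0],[-0.007,-0.17,0],[-0.009,-0.22,0],[-0.010,-0.26,0],[-0.012,-0.29,0],[-0.012,-0.31,0]],"roll":[0,0,0,0,0,0,0,0],"grip":[0,0,0,0,0,0,0,0]}' 40; python3 to.py 83.1 0.567 -0.355 0.205
```

```text
time_s: 13.5
position: [0.5654, -0.0311, 0.2036]
tool_rot: [[-0.993, 0.12, -0.0], [0.12, 0.993, 0.0], [0.0, 0.0, -1.0]]
ft_force: [-0.2, 1.2, -0.2]
grip_width: 0.0073
slide [-0.0405, -0.3214, -0.0014] roll 0.0003 dist 0.324
t 13.5 pos [ 0.5654 -0.0311  0.2036] yang 83.11 q [-15.1  24.6  74.5   0.   80.9 -98.2] g 0.0073 f [-0.2  1.2 -0.2] tilt [-0.0002  0.0001]
time_s: 14.3
position: [0.5399, -0.3407, 0.2032]
tool_rot: [[-0.993, 0.121, -0.001], [0.121, 0.993, 0.0], [0.001, 0.0, -1.0]]
ft_force: [-0.6, 0.8, -0.8]
grip_width: 0.0074
slide [-0.0286, -0.0109, -0.0019] roll -0.0011 dist 0.031
t 14.3 pos [ 0.5399 -0.3407  0.2032] yang 83.04 q [ -42.9   31.9   61.7   -0.    86.4 -125.9] g 0.0074 f [-0.6  0.8 -0.8] tilt [-0.0006  0.0003]
```

```bash
python3 -m crank '{"slide":[[-0.028,-0.011,0],[-0.028,-0.011,0],[-0.028,-0.011,0.02],[-0.028,-0.011,0.04],[-0.028,-0.011,0.045],[-0.028,-0.011,0.045],[-0.028,-0.011,0.045],[-0.028,-0.011,0.045]],"roll":[-0.001,-0.001,-0.001,-0.001,-0.001,-0.001,-0.001,-0.001],"grip":[0,0,0,0,0,0,0,0]}' 40; python3 to.py 83.1 0.567 -0.355 0.16
cat > chk.py <<'E'
from h import *; import sys
st=np.array([.574,-.2953,np.radians(-6.9)])
tag=sys.argv[1]; zb=float(sys.argv[2])
s=observe(); x,y=s["position"][:2]; R=s["tool_rot"]; yaw=np.arctan2(R[1,1],R[0,1])-np.pi/2
d=np.array([x,y])-st[:2]; c,sn=np.cos(st[2]),np.sin(st[2]); print("tool in stand",c*d[0]+sn*d[1],-sn*d[0]+c*d[1],"yaw rel",np.degrees(yaw-st[2]))
for cam,cr,k in(("side",(320,270,440,400),5),("scene",(150,150,260,250),6),("wrist",(150,100,450,420),2)):
    p=get_image(cam)
    save(p,tag+cam,k,cr,[(render(p,"stand",*st),(0,255,0)),(render(p,"panel",x,y,yaw,zb),(0,0,255))])
E
python3 chk.py s1 0.088
```

```text
time_s: 15.1
position: [0.5673, -0.3529, 0.16]
tool_rot: [[-0.993, 0.118, 0.001], [0.118, 0.993, -0.001], [-0.002, -0.001, -1.0]]
ft_force: [-0.2, -0.6, -1.0]
grip_width: 0.0075
slide [0.0, -0.0022, 0.0] roll 0.0018 dist 0.002
t 15.1 pos [ 0.5673 -0.3529  0.16  ] yang 83.21 q [ -42.    36.7   60.    -0.    83.2 -125.2] g 0.0075 f [-0.2 -0.6 -1. ] tilt [ 0.0015 -0.0013]
tool in stand 0.00026185100736794524 -0.057948336844751404 yaw rel 0.10533370390266208
```

View pics/s1side.png

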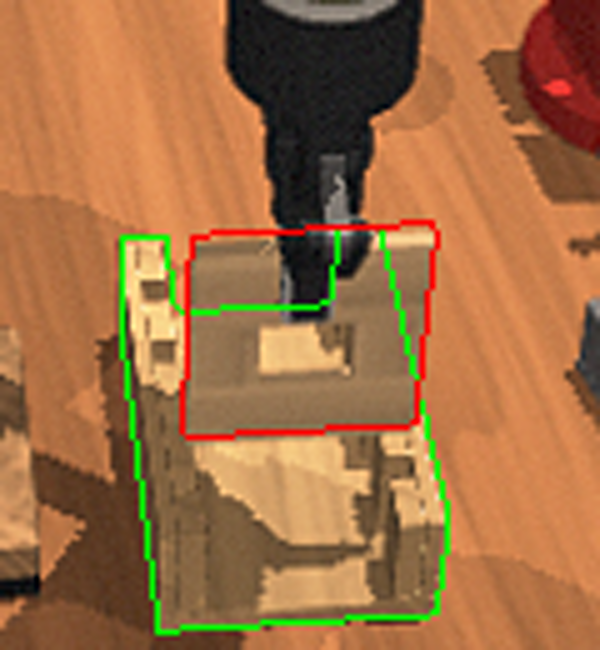

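View pics/s1scene.png

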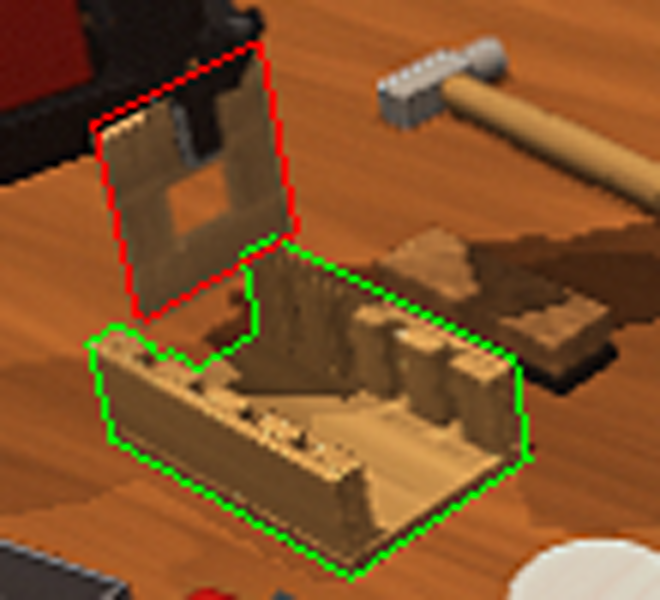

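View pics/s1wrist.png

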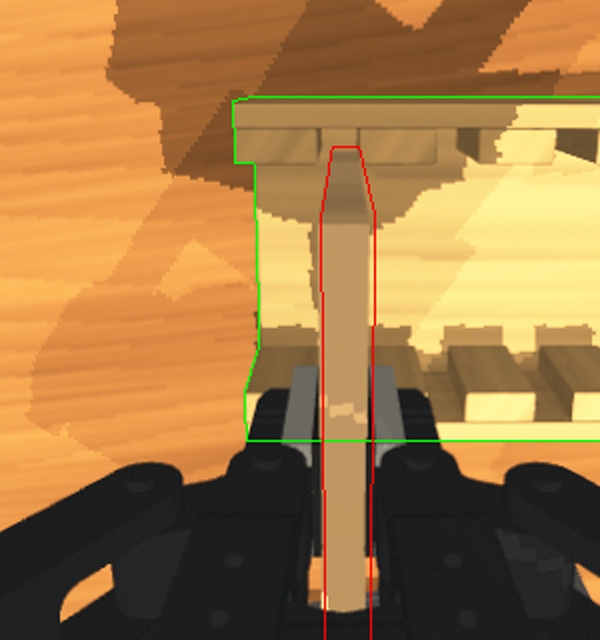

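```bash
python3 -m crank '{"slide":[[0,-0.002,0],[0,-0.002,0.01],[0,-0.002,0.023],[0,-0.002,0.036],[0,-0.002,0.05],[0,-0.002,0.062],[0,-0.002,0.07],[0,-0.002,0.074]],"roll":[0,0,0,0,0,0,0,0],"grip":[0,0,0,0,0,0,0,0]}' 40; python3 to.py 83.1 0.567 -0.355 0.085; python3 chk.py s2 0.012
```

```text
time_s: 16.05
position: [0.5664, -0.3549, 0.0869]
tool_rot: [[-0.993, 0.118, -0.0], [0.118, 0.993, -0.001], [0.0, -0.001, -1.0]]
ft_force: [-14.7, 7.0, 37.8]
grip_width: 0.0075
slide [-0.0006, -0.0001, 0.0019] roll 0.0017 dist 0.002
t 16.05 pos [ 0.5664 -0.3549  0.0869] yang 83.2 q [ -42.2   40.4   65.4   -0.    74.2 -125.4] g 0.0075 f [-14.7   7.   37.8] tilt [-0.0002 -0.0008]
tool in stand -0.00038095183478531296 -0.06005531798302241 yaw rel 0.09996158583972689
```

View pics/s2side.png

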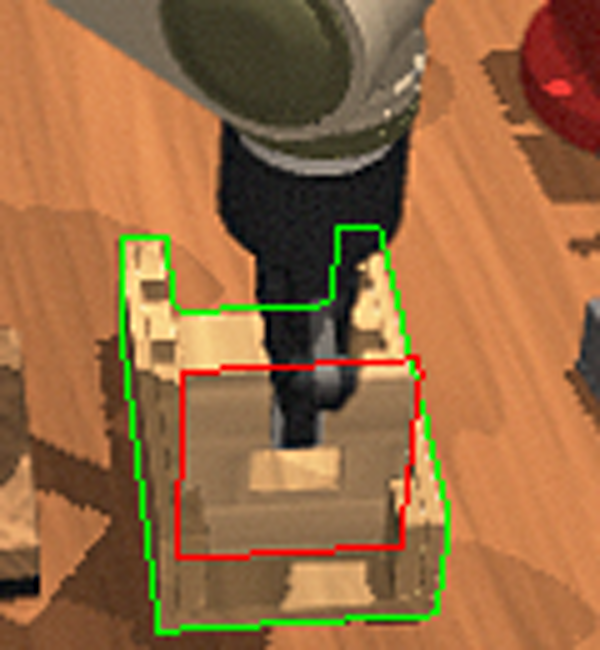

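View pics/s2wrist.png

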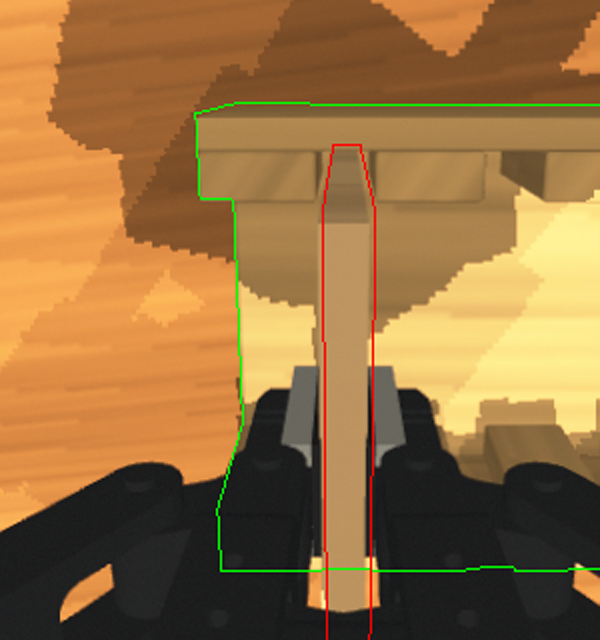

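```bash
python3 -m crank '{"slide":[[0,0,-0.002],[0,0,-0.002],[0,0,-0.002],[0,0,-0.002],[0,0,-0.002],[0,0,-0.002],[0,0,-0.002],[0,0,-0.002]],"roll":[0,0,0,0,0,0,0,0],"grip":[0.01,0.013,0.018,0.024,0.03,0.03,0.03,0.03]}' 40; python3 chk.py s3 0.012
```

```text
time_s: 17.0
position: [0.5668, -0.3548, 0.0867]
tool_rot: [[-0.993, 0.119, -0.0], [0.119, 0.993, 0.0], [0.0, 0.0, -1.0]]
ft_force: [0.9, 0.2, -0.2]
grip_width: 0.0303
tool in stand -4.3278171904641456e-05 -0.05991179363773469 yaw rel 0.09259192049587679
```

View pics/s3side.png

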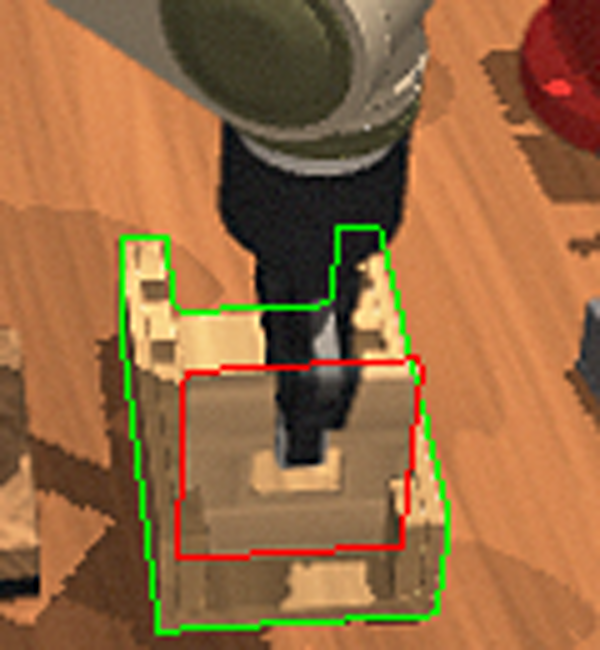

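View pics/s3wrist.png

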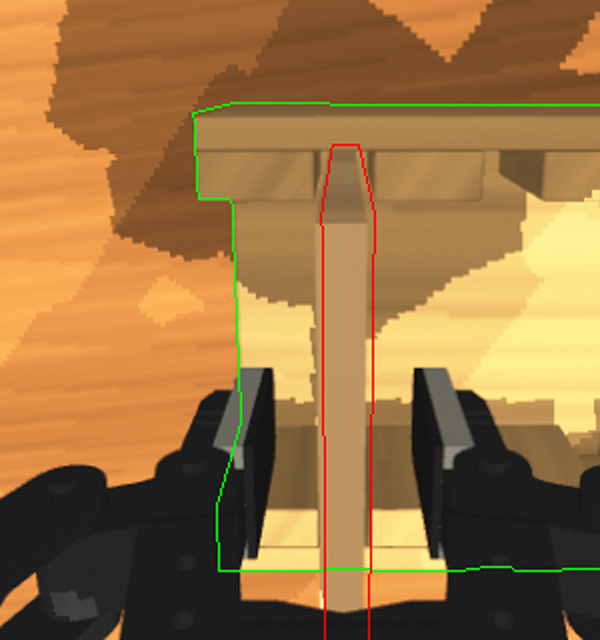

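```bash
python3 to.py 86.7 0.5654 0.2302 0.19; python3 -m crank '{"slide":[[0,0,-0.04],[0,0,-0.08],[0,0.03,-0.1],[0,0.08,-0.103],[0.01,0.13,-0.103],[0.02,0.18,-0.103],[0.03,0.23,-0.103],[0.035,0.28,-0.103]],"roll":[0,0,0,-0.06,-0.063,-0.063,-0.063,-0.063],"grip":[0.03,0.03,0.03,0.03,0.03,0.03,0.03,0.03]}' 40; python3 to.py 86.7 0.5654 0.2302 0.19
```

```text
slide [0.0707, 0.5807, -0.1033] roll -0.0612 dist 0.594
t 17.15 pos [ 0.5667 -0.3548  0.0867] yang 83.19 q [ -42.2   40.5   65.3   -0.    74.2 -125.4] g 0.0301 f [ 0.1 -0.1  0.8] tilt [-0. -0.]
time_s: 17.95
position: [0.5644, -0.074, 0.19]
tool_rot: [[-0.998, 0.056, 0.0], [0.056, 0.998, -0.0], [-0.0, -0.0, -1.0]]
ft_force: [1.7, 0.1, 0.8]
grip_width: 0.0299
slide [0.0161, 0.3037, 0.0] roll 0.0014 dist 0.304
t 17.95 pos [ 0.5644 -0.074   0.19  ] yang 86.78 q [ -19.4   25.6   75.3    0.    79.1 -106.2] g 0.0299 f [1.7 0.1 0.8] tilt [ 0.0003 -0.0001]
```

```bash
python3 -m crank '{"slide":[[0.002,0.05,0],[0.005,0.1,0],[0.008,0.15,0],[0.012,0.2,0],[0.014,0.25,0],[0.016,0.29,0],[0.016,0.304,0],[0.016,0.304,0]],"roll":[0,0,0,0,0,0,0,0],"grip":[0.03,0.03,0.03,0.03,0.03,0.03,0.03,0.03]}' 40; python3 - <<'E'
from h import *
import pickle
r=pickle.load(open("est0.pkl","rb"))["rack"]
p=get_image("wrist")
save(p,"r3w",2,(200,130,520,400),[(render(p,"rack",*r),(0,255,0))]+[(render(p,"ptop",*loc(r,0,y),r[2],.012),(0,0,255)) for y in(-.02,.02)])
E
python3 to.py 86.7 0.5654 0.2302 0.085
```

```text
time_s: 18.75
position: [0.5659, 0.23, 0.1895]
tool_rot: [[-0.999, 0.053, -0.0], [0.053, 0.999, 0.0], [0.0, 0.0, -1.0]]
ft_force: [-0.0, -0.9, 0.5]
grip_width: 0.0297
slide [0.0008, 0.0018, 0.1046] roll 0.0028 dist 0.105
t 18.8 pos [0.5661 0.2284 0.1896] yang 86.86 q [ 10.9  29.6  68.2  -0.   82.2 -76. ] g 0.0303 f [ 0.  -0.6 -0.9] tilt [-0.0002 -0.0005]
```

View pics/r3w.png

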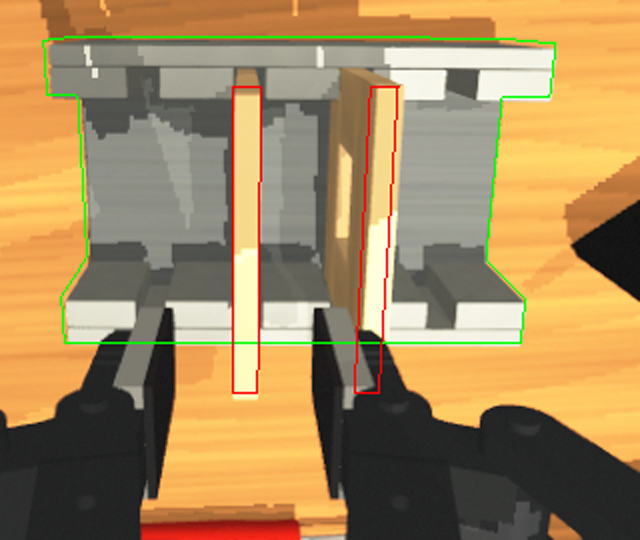

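```bash
python3 -m crank '{"slide":[[0.0005,0.001,0],[0.0005,0.001,0.02],[0.0005,0.001,0.045],[0.0005,0.001,0.07],[0.0005,0.001,0.09],[0.0005,0.001,0.1],[0.0005,0.001,0.1045],[0.0005,0.001,0.1045]],"roll":[0.003,0.003,0.003,0.003,0.003,0.003,0.003,0.003],"grip":[0.026,0.026,0.026,0.026,0.026,0.026,0.026,0.026]}' 40;  python3 -m crank '{"slide":[[0,0,0],[0,0,0],[0,0,0],[0,0,0],[0,0,-0.005],[0,0,-0.015],[0,0,-0.03],[0,0,-0.05]],"roll":[0,0,0,0,0,0,0,0],"grip":[0.0,0.0,0.0,0.0,0.0,0.0,0.0,0.0]}' 40;python3 to.py 83.1 0.5716 -0.3152 0.205; python3 - <<'E'
from h import *
p=get_image("side"); save(p,"p2side",5,(290,150,410,270))
E
```

```text
time_s: 19.6
position: [0.566, 0.229, 0.0855]
tool_rot: [[-0.998, 0.06, 0.0], [0.06, 0.998, 0.0], [-0.0, 0.0, -1.0]]
ft_force: [0.3, -0.0, 0.1]
grip_width: 0.0262
time_s: 20.4
position: [0.5651, 0.2296, 0.1355]
tool_rot: [[-0.998, 0.059, -0.002], [0.059, 0.998, -0.0], [0.002, -0.0, -1.0]]
ft_force: [0.3, 1.5, -1.3]
grip_width: 0.0075
slide [-0.0383, -0.5435, -0.0694] roll 0.0617 dist 0.549
t 20.4 pos [0.5651 0.2296 0.1355] yang 86.64 q [ 11.   32.3  72.8   0.   75.  -75.6] g 0.0075 f [ 0.3  1.5 -1.3] tilt [-0.0021 -0.0002]
```

View pics/p2side.png

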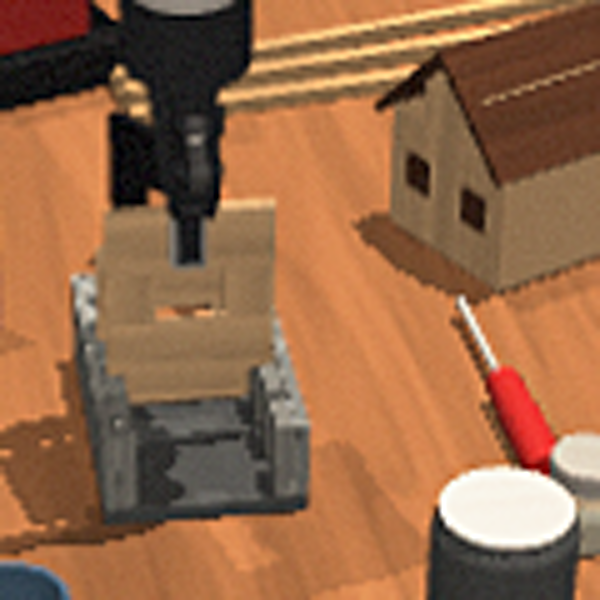

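```bash
python3 -m crank '{"slide":[[0,0,-0.03],[0,-0.01,-0.06],[0,-0.04,-0.07],[0,-0.08,-0.07],[-0.005,-0.13,-0.07],[-0.01,-0.18,-0.07],[-0.013,-0.22,-0.07],[-0.015,-0.26,-0.07]],"roll":[0,0,0,0.02,0.04,0.06,0.062,0.062],"grip":[0,0,0,0,0,0,0,0]}' 40; python3 to.py 83.1 0.5716 -0.3152 0.205
```

```text
time_s: 21.25
position: [0.565, -0.033, 0.2053]
tool_rot: [[-0.993, 0.121, -0.0], [0.121, 0.993, -0.001], [0.0, -0.001, -1.0]]
ft_force: [1.0, 0.5, 0.1]
grip_width: 0.0073
slide [-0.0407, -0.2794, 0.0005] roll -0.0009 dist 0.282
t 21.25 pos [ 0.565  -0.033   0.2053] yang 83.05 q [-15.3  24.5  74.4  -0.   81.1 -98.3] g 0.0073 f [1.  0.5 0.1] tilt [-0.0002 -0.0005]
```

```bash
python3 -m crank '{"slide":[[-0.006,-0.04,0],[-0.013,-0.09,0],[-0.02,-0.14,0],[-0.028,-0.19,0],[-0.035,-0.235,0],[-0.04,-0.265,0],[-0.041,-0.279,0],[-0.041,-0.279,0]],"roll":[0,0,0,0,0,0,0,0],"grip":[0,0,0,0,0,0,0,0]}' 40; python3 to.py 83.1 0.5716 -0.3152 0.160
```

```text
time_s: 22.05
position: [0.5719, -0.314, 0.2047]
tool_rot: [[-0.992, 0.122, -0.001], [0.122, 0.992, 0.0], [0.001, 0.0, -1.0]]
ft_force: [-0.0, -0.9, -0.7]
grip_width: 0.0076
slide [0.0001, -0.0012, 0.0447] roll -0.0024 dist 0.045
t 22.05 pos [ 0.5719 -0.314   0.2047] yang 82.96 q [ -39.1   33.4   58.8   -0.    87.8 -122.1] g 0.0076 f [-0.  -0.9 -0.7] tilt [-0.0008  0.0002]
```

```bash
python3 -m crank '{"slide":[[0,-0.001,0.015],[0,-0.001,0.03],[0,-0.001,0.04],[0,-0.001,0.044],[0,-0.001,0.044],[0,-0.001,0.044],[0,-0.001,0.044],[0,-0.001,0.044]],"roll":[-0.002,-0.002,-0.002,-0.002,-0.002,-0.002,-0.002,-0.002],"grip":[0,0,0,0,0,0,0,0]}' 40; python3 chk.py s4 0.0875
```

```text
time_s: 22.85
position: [0.5724, -0.3138, 0.1617]
tool_rot: [[-0.993, 0.119, 0.001], [0.119, 0.993, -0.001], [-0.001, -0.0, -1.0]]
ft_force: [-0.6, 0.6, -1.0]
grip_width: 0.0072
tool in stand 0.0006813482354401078 -0.01858921675410975 yaw rel 0.09119527244770977
```

View pics/s4wrist.png

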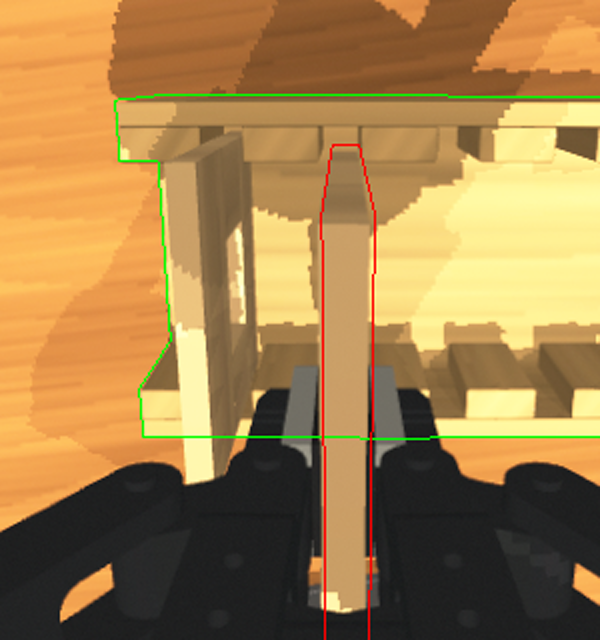

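View pics/s4side.png

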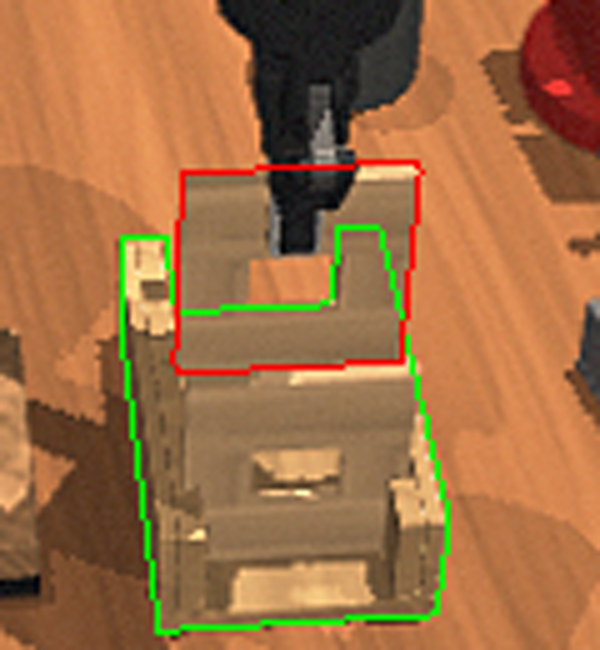

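```bash
python3 -m crank '{"slide":[[0,-0.0015,0],[0,-0.0015,0.01],[0,-0.0015,0.023],[0,-0.0015,0.036],[0,-0.0015,0.05],[0,-0.0015,0.062],[0,-0.0015,0.07],[0,-0.0015,0.0745]],"roll":[0,0,0,0,0,0,0,0],"grip":[0,0,0,0,0,0,0,0]}' 40; python3 -m crank '{"slide":[[0,0,0],[0,0,0],[0,0,0],[0,0,0],[0,0,0],[0,0,0],[0,0,0],[0,0,0]],"roll":[0,0,0,0,0,0,0,0],"grip":[0.01,0.013,0.018,0.024,0.026,0.026,0.026,0.026]}' 40;python3 chk.py s5 0.012
```

```text
time_s: 23.8
position: [0.5718, -0.3152, 0.0863]
tool_rot: [[-0.993, 0.118, -0.001], [0.118, 0.993, 0.0], [0.001, 0.0, -1.0]]
ft_force: [-9.1, 2.6, 26.2]
grip_width: 0.0075
time_s: 24.6
position: [0.5721, -0.3153, 0.0867]
tool_rot: [[-0.993, 0.119, 0.0], [0.119, 0.993, 0.0], [-0.0, 0.0, -1.0]]
ft_force: [-0.2, 1.7, -0.2]
grip_width: 0.0262
tool in stand 0.0005483359204667576 -0.0200439554202185 yaw rel 0.09222008627678574
```

View pics/s5side.png

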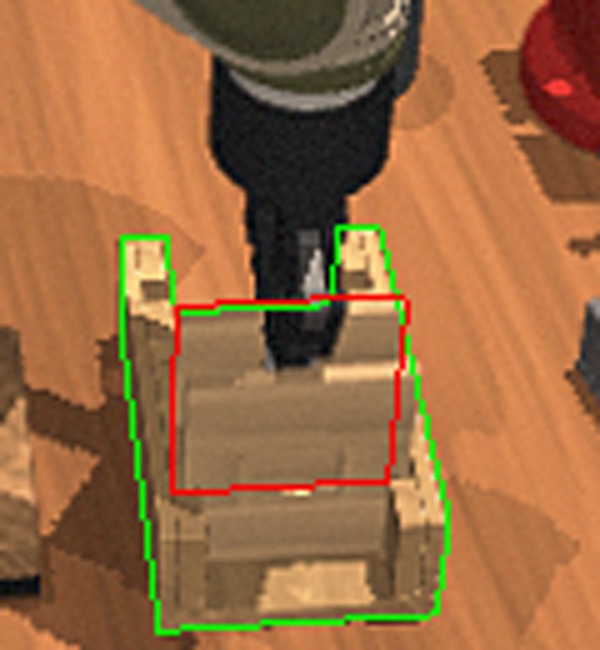

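View pics/s5wrist.png

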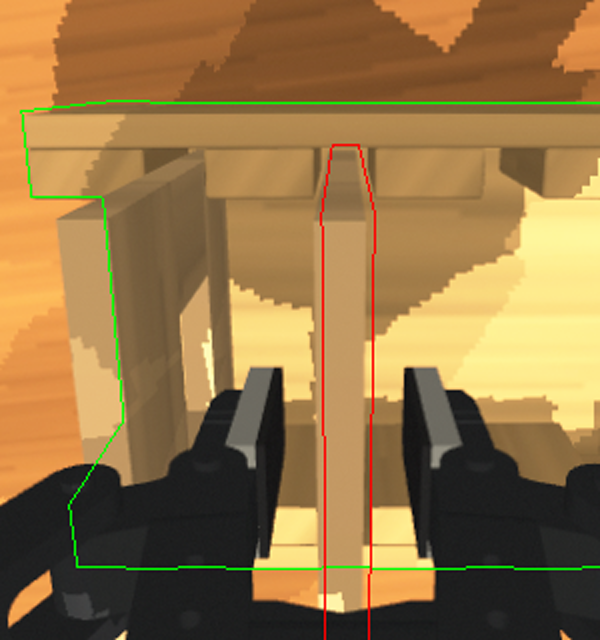

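```bash
python3 to.py 86.7 0.5677 0.271 0.19; python3 -m crank '{"slide":[[0,0,-0.03],[0,0,-0.07],[0,0.02,-0.1],[0,0.07,-0.103],[0.01,0.12,-0.103],[0.02,0.17,-0.103],[0.03,0.22,-0.103],[0.035,0.27,-0.103]],"roll":[0,0,0,-0.06,-0.063,-0.063,-0.063,-0.063],"grip":[0.026,0.026,0.026,0.026,0.026,0.026,0.026,0.026]}' 40; python3 to.py 86.7 0.5677 0.271 0.19
```

```text
slide [0.0739, 0.5816, -0.1033] roll -0.0612 dist 0.595
t 24.75 pos [ 0.5722 -0.3153  0.0867] yang 83.19 q [ -39.2   39.1   68.3    0.    72.7 -122.4] g 0.0262 f [-0.9  0.6  0.1] tilt [0. 0.]
time_s: 25.55
position: [0.5686, -0.0444, 0.19]
tool_rot: [[-0.998, 0.056, 0.0], [0.056, 0.998, -0.0], [-0.0, -0.0, -1.0]]
ft_force: [0.3, 1.2, 0.1]
grip_width: 0.0257
slide [0.0187, 0.3149, -0.0] roll 0.0014 dist 0.315
t 25.55 pos [ 0.5686 -0.0444  0.19  ] yang 86.78 q [ -16.4   25.7   75.1   -0.    79.2 -103.1] g 0.0257 f [0.3 1.2 0.1] tilt [ 0.0002 -0.0001]
```

```bash
python3 -m crank '{"slide":[[0.003,0.05,0],[0.006,0.1,0],[0.009,0.15,0],[0.012,0.2,0],[0.015,0.25,0],[0.018,0.295,0],[0.0185,0.315,0],[0.0185,0.315,0]],"roll":[0,0,0,0,0,0,0,0],"grip":[0.03,0.03,0.03,0.03,0.03,0.03,0.03,0.03]}' 40; python3 - <<'E'
from h import *
import pickle
r=pickle.load(open("est0.pkl","rb"))["rack"]
p=get_image("wrist")
save(p,"r4w",2,(200,130,520,400),[(render(p,"rack",*r),(0,255,0))]+[(render(p,"ptop",*loc(r,0,y),r[2],.012),(0,0,255)) for y in(.02,)])
E
python3 to.py 86.7 0.5677 0.271 0.085
```

```text
time_s: 26.35
position: [0.5678, 0.2719, 0.1894]
tool_rot: [[-0.999, 0.052, -0.0], [0.052, 0.999, 0.0], [0.0, 0.0, -1.0]]
ft_force: [-0.9, 0.1, -0.1]
grip_width: 0.0304
slide [0.0004, 0.0008, 0.1044] roll 0.0039 dist 0.104
t 26.4 pos [0.5681 0.2702 0.1894] yang 86.92 q [ 14.7  31.5  64.8  -0.   83.7 -72.3] g 0.03 f [-0.4  1.   0.3] tilt [-0.0003 -0.0003]
```

View pics/r4w.png

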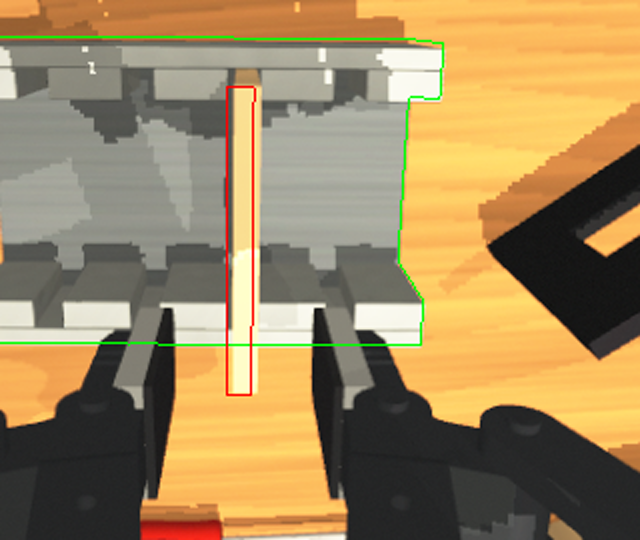

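Third panel centred between the fingers (col ~245 of the crop); gripping it.

```bash
python3 -m crank '{"slide":[[0.0003,0.001,0],[0.0003,0.001,0.02],[0.0003,0.001,0.045],[0.0003,0.001,0.07],[0.0003,0.001,0.09],[0.0003,0.001,0.1],[0.0003,0.001,0.1042],[0.0003,0.001,0.1042]],"roll":[0.004,0.004,0.004,0.004,0.004,0.004,0.004,0.004],"grip":[0.03,0.03,0.03,0.03,0.03,0.03,0.03,0.03]}' 40;  python3 -m crank '{"slide":[[0,0,0],[0,0,0],[0,0,0],[0,0,0],[0,0,-0.005],[0,0,-0.015],[0,0,-0.03],[0,0,-0.05]],"roll":[0,0,0,0,0,0,0,0],"grip":[0.0,0.0,0.0,0.0,0.0,0.0,0.0,0.0]}' 40;python3 -m crank '{"slide":[[0,0,-0.03],[0,-0.01,-0.06],[0,-0.04,-0.07],[0,-0.08,-0.07],[-0.005,-0.13,-0.07],[-0.01,-0.18,-0.07],[-0.013,-0.22,-0.07],[-0.015,-0.26,-0.07]],"roll":[0,0,0,0.02,0.04,0.06,0.062,0.062],"grip":[0,0,0,0,0,0,0,0]}' 40;python3 to.py 83.1 0.5764 -0.2754 0.205
```

```text
time_s: 27.2
position: [0.5685, 0.2698, 0.0858]
tool_rot: [[-0.998, 0.061, 0.0], [0.061, 0.998, 0.0], [-0.0, 0.0, -1.0]]
ft_force: [-0.5, 0.1, 0.4]
grip_width: 0.0295
time_s: 28.0
position: [0.5679, 0.2702, 0.1359]
tool_rot: [[-0.998, 0.06, -0.001], [0.06, 0.998, -0.0], [0.001, -0.0, -1.0]]
ft_force: [0.4, 0.2, -0.7]
grip_width: 0.0074
time_s: 28.8
position: [0.5673, 0.008, 0.2062]
tool_rot: [[-0.993, 0.122, 0.0], [0.122, 0.993, 0.0], [-0.0, 0.0, -1.0]]
ft_force: [-0.0, -1.0, -0.5]
grip_width: 0.0076
slide [-0.0436, -0.2802, 0.0012] roll -0.0018 dist 0.284
t 28.8 pos [0.5673 0.008  0.2062] yang 83.0 q [-11.1  24.6  74.    0.   81.3 -94.1] g 0.0076 f [-0.  -1.  -0.5] tilt [0.0002 0.    ]
```

```bash
python3 -m crank '{"slide":[[-0.006,-0.04,0],[-0.013,-0.09,0],[-0.02,-0.14,0],[-0.028,-0.19,0],[-0.037,-0.235,0],[-0.042,-0.265,0],[-0.0435,-0.28,0],[-0.0435,-0.28,0]],"roll":[0,0,0,0,0,0,0,0],"grip":[0,0,0,0,0,0,0,0]}' 40; python3 -m crank '{"slide":[[0,-0.001,0.015],[0,-0.001,0.03],[0,-0.001,0.04],[0,-0.001,0.045],[0,-0.001,0.045],[0,-0.001,0.045],[0,-0.001,0.045],[0,-0.001,0.045]],"roll":[-0.002,-0.002,-0.002,-0.002,-0.002,-0.002,-0.002,-0.002],"grip":[0,0,0,0,0,0,0,0]}' 40; python3 chk.py s6 0.0875;python3 to.py 83.1 0.5764 -0.2754 0.0865
```

```text
time_s: 29.6
position: [0.5765, -0.2745, 0.2054]
tool_rot: [[-0.992, 0.123, -0.0], [0.123, 0.992, 0.0], [0.0, 0.0, -1.0]]
ft_force: [0.7, 0.5, 0.1]
grip_width: 0.0078
time_s: 30.4
position: [0.5768, -0.2745, 0.1611]
tool_rot: [[-0.993, 0.12, 0.001], [0.12, 0.993, -0.001], [-0.001, -0.0, -1.0]]
ft_force: [-0.2, -0.3, -0.3]
grip_width: 0.0074
tool in stand 0.0003035731700028327 0.021013458237798145 yaw rel 0.033382484803180824
slide [0.0002, -0.001, 0.0743] roll 0.0005 dist 0.074
t 30.55 pos [ 0.5767 -0.2745  0.1608] yang 83.13 q [ -36.1   33.7   65.6    0.    80.6 -119.2] g 0.0074 f [ 0.3  0.6 -0.5] tilt [ 0.0003 -0.0002]
```

View pics/s6wrist.png

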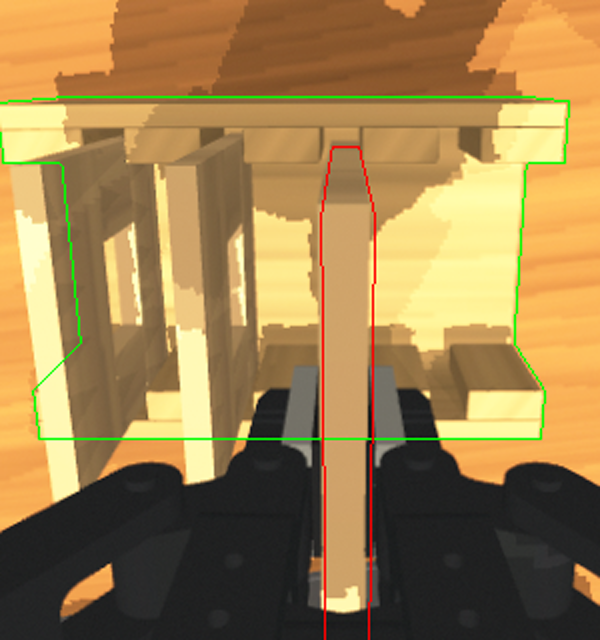

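View pics/s6scene.png

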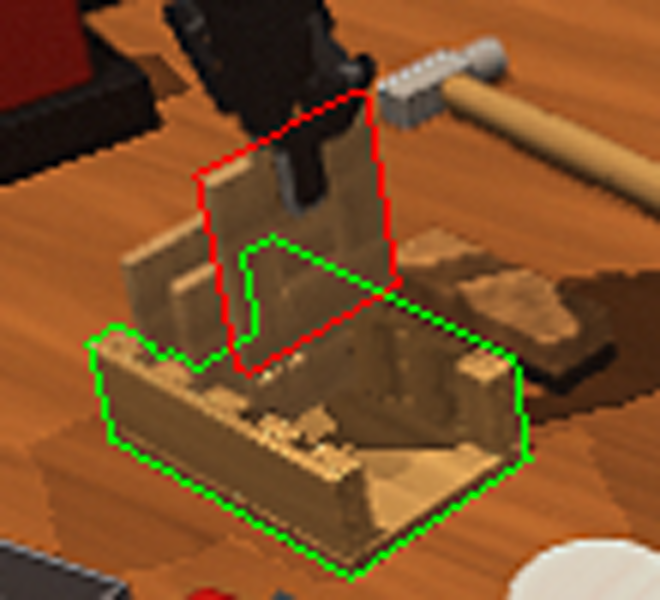

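```bash
python3 -m crank '{"slide":[[-0.001,-0.001,0],[-0.001,-0.001,0.01],[-0.001,-0.001,0.023],[-0.001,-0.001,0.036],[-0.001,-0.001,0.05],[-0.001,-0.001,0.062],[-0.001,-0.001,0.07],[-0.001,-0.001,0.074]],"roll":[0,0,0,0,0,0,0,0],"grip":[0,0,0,0,0,0,0,0]}' 40; python3 -m crank '{"slide":[[0,0,0],[0,0,0],[0,0,0],[0,0,0],[0,0,0],[0,0,0],[0,0,0],[0,0,0]],"roll":[0,0,0,0,0,0,0,0],"grip":[0.01,0.013,0.018,0.024,0.026,0.026,0.026,0.026]}' 40;python3 chk.py s7 0.012
```

```text
time_s: 31.35
position: [0.5772, -0.2754, 0.0866]
tool_rot: [[-0.993, 0.119, -0.001], [0.119, 0.993, 0.0], [0.001, 0.0, -1.0]]
ft_force: [-10.0, 5.1, 24.8]
grip_width: 0.0076
time_s: 32.15
position: [0.5776, -0.2755, 0.0865]
tool_rot: [[-0.993, 0.119, 0.0], [0.119, 0.993, 0.0], [-0.0, 0.0, -1.0]]
ft_force: [0.7, 0.2, 0.2]
grip_width: 0.0265
tool in stand 0.0011467615141438755 0.020095862992344667 yaw rel 0.038492997699952444
```

View pics/s7side.png

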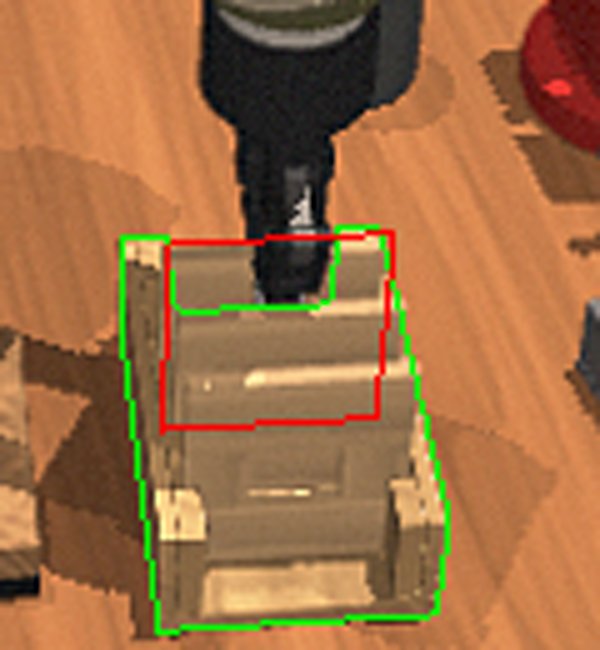

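View pics/s7wrist.png

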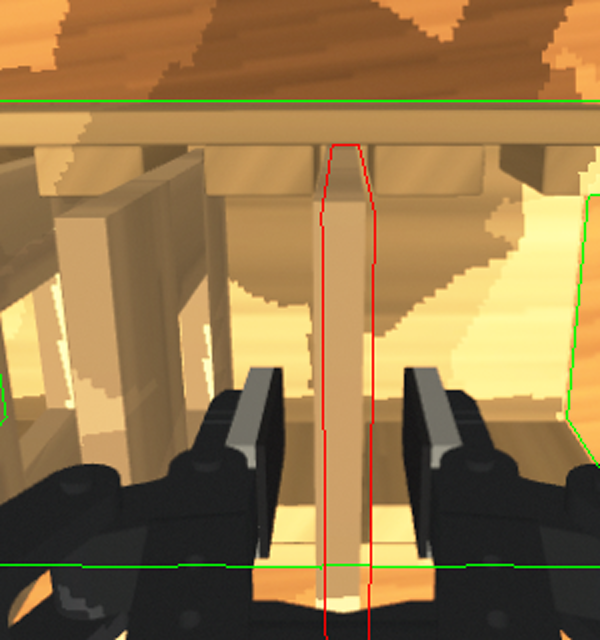

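```bash
python3 -m crank '{"slide":[[0,0,-0.03],[0,0,-0.07],[0,0.0,-0.12],[0.03,0.02,-0.16],[0.06,0.05,-0.2],[0.08,0.09,-0.22],[0.1,0.13,-0.23],[0.1,0.15,-0.23]],"roll":[0,0,0,0,0,0,0,0],"grip":[0.026,0.026,0.026,0.04,0.06,0.08,0.08,0.08]}' 40; python3 to.py 90 0.4 0.15 0.15
python3 - <<'E'
from h import *
import pickle
P={}
for c in ("wrist","scene","side"):
    p=get_image(c); S={n:silhouettes(n,p) for n in("stand","block","jar","tin","mug","panel1")}; print(c,{n:[(round(d["confidence"],2),np.round(d["box"]).astype(int).tolist()) for d in S[n]] for n in S})
    P[c]=(p,S); save(p,"j1"+c)
pickle.dump(P,open("j1.pkl","wb"))
E
```

```text
time_s: 33.1
position: [0.4948, -0.1122, 0.3194]
tool_rot: [[-0.993, 0.119, 0.004], [0.119, 0.993, -0.002], [-0.004, -0.001, -1.0]]
ft_force: [0.2, -0.4, 0.7]
grip_width: 0.0799
slide [0.126, 0.2493, 0.1686] roll -0.1189 dist 0.326
t 33.1 pos [ 0.4948 -0.1122  0.3194] yang 83.19 q [ -26.2   14.5   70.7    0.    94.5 -109.4] g 0.0799 f [ 0.2 -0.4  0.7] tilt [ 0.0041 -0.0017]
wrist {'stand': [(0.81, [180, 276, 171, 110])], 'block': [(0.83, [180, 169, 124, 42])], 'jar': [(0.55, [583, 46, 114, 88])], 'tin': [(0.67, [408, 342, 61, 95])], 'mug': [(0.79, [403, 131, 88, 83]), (0.21, [120, 293, 54, 106])], 'panel1': [(0.85, [120, 292, 54, 106]), (0.67, [189, 276, 44, 77]), (0.55, [154, 292, 46, 102])]}
scene {'stand': [(0.57, [235, 202, 36, 30]), (0.56, [201, 224, 69, 44])], 'block': [(0.89, [234, 203, 33, 26])], 'jar': [(0.91, [480, 264, 32, 40]), (0.72, [371, 228, 30, 37]), (0.42, [192, 198, 27, 29])], 'tin': [(0.97, [249, 265, 34, 47]), (0.19, [372, 229, 29, 36])], 'mug': [(0.56, [299, 216, 33, 37])], 'panel1': [(0.97, [203, 205, 31, 37]), (0.92, [192, 199, 29, 30]), (0.79, [425, 257, 15, 54]), (0.61, [425, 301, 50, 36]), (0.53, [183, 196, 31, 29])]}
side {'stand': [(0.68, [378, 357, 67, 78]), (0.31, [294, 282, 34, 38])], 'block': [(0.94, [314, 362, 25, 55])], 'jar': [(0.95, [261, 243, 26, 42]), (0.74, [254, 189, 23, 34])], 'tin': [(0.91, [390, 268, 30, 46]), (0.35, [261, 242, 26, 38])], 'mug': [(0.82, [296, 280, 33, 41])], 'panel1': [(0.74, [319, 188, 6, 33]), (0.73, [380, 362, 46, 38]), (0.64, [374, 330, 48, 22]), (0.62, [378, 349, 47, 40]), (0.56, [275, 206, 33, 41])]}
```

View pics/j1wrist.png

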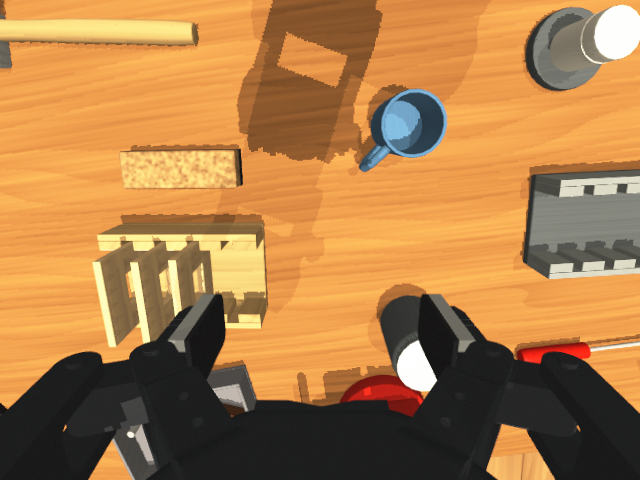

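View pics/j1scene.png

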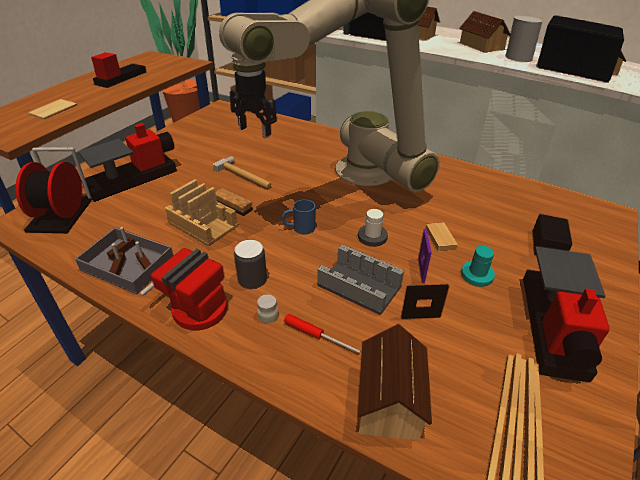

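View pics/j1side.png

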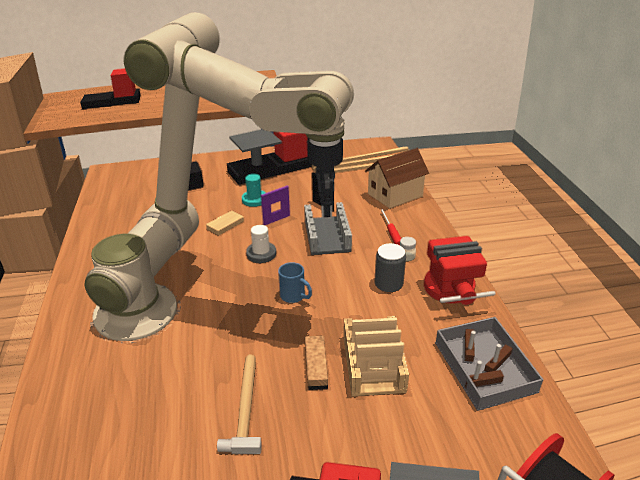

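```bash
cat > fitj.py <<'E'
from h import *
import pickle
P=pickle.load(open("j1.pkl","rb")); st=np.array([.574,-.2953,np.radians(-6.9)])
idx=dict(jar=dict(wrist=0,scene=1,side=0))
for n,g in(("block",[.441,-.28,1.45]),("jar",[.37,.18,0]),("tin",[.690,-.0136,0]),("mug",[.421,-.0133,-2.6])):
    for cs in(["scene","side"],["wrist"],["scene","side","wrist"]):
        if n=="tin" and "wrist" in cs: continue
        if n=="jar" and "wrist" in cs: continue
        r,c=fit(n,[P[k][0] for k in cs],[P[k][1][n][idx.get(n,{}).get(k,0)]["pixels"] for k in cs],g,0)
        print(n,cs,np.round(r,4),np.degrees(r[2]).round(1),round(c,3))
        if n=="block":
            d=r[:2]-st[:2]; c,s=np.cos(st[2]),np.sin(st[2]); print("  local",np.round([c*d[0]+s*d[1],-s*d[0]+c*d[1]],4),np.degrees(r[2]-st[2]))
    if n=="jar":
        for k in("scene","side","wrist"): save(P[k][0],"jf"+k,1,None,[(render(P[k][0],"jar",*r),(0,0,255))])
E
python3 fitj.py
```

```text
block ['scene', 'side'] [ 0.4383 -0.2822  1.4309] 82.0 0.158
  local [-0.1363 -0.0033] 88.88372000851776
block ['wrist'] [ 0.4409 -0.2799  1.4492] 83.0 0.082
  local [-0.134  -0.0007] 89.93569465014563
block ['scene', 'side', 'wrist'] [ 0.4394 -0.2817  1.4404] 82.5 0.144
  local [-0.1353 -0.0027] 89.427651643925
jar ['scene', 'side'] [0.3563 0.1947 0.0182] 1.0 0.084
tin ['scene', 'side'] [ 0.69   -0.0136  0.1976] 11.3 0.082
mug ['scene', 'side'] [ 0.4215 -0.0086 -2.5119] -143.9 0.173
mug ['wrist'] [ 0.4229 -0.0109 -2.4281] -139.1 0.055
mug ['scene', 'side', 'wrist'] [ 0.4219 -0.0095 -2.4521] -140.5 0.149
```

View pics/jfwrist.png

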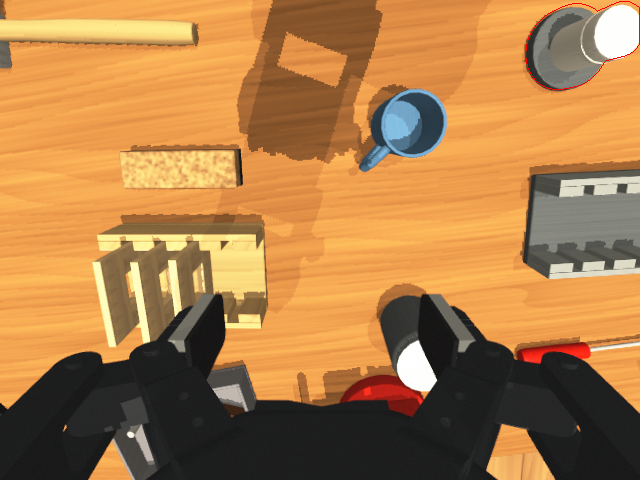

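```bash
python3 to.py 86 0.3563 0.195 0.18; python3 -m crank '{"slide":[[0.02,0.04,0],[0.04,0.08,0],[0.07,0.12,0.02],[0.1,0.17,0.05],[0.12,0.21,0.08],[0.14,0.25,0.11],[0.16,0.285,0.13],[0.174,0.288,0.139]],"roll":[-0.02,-0.049,-0.049,-0.049,-0.049,-0.049,-0.049,-0.049],"grip":[0.08,0.08,0.08,0.08,0.08,0.08,0.08,0.08]}' 40; python3 - <<'E'
from h import *
p=get_image("wrist"); S=silhouettes("jar",p); print([(d["confidence"],d["box"]) for d in S])
save(p,"jw",1,None,[(render(p,"jar",.3563,.1947,0),(0,0,255))])
m=[d for d in S if abs(d["box"][0]-320)<100][:1]
if m: print(fit("jar",[p],[m[0]["pixels"]],[.3563,.1947,0]))
E
python3 to.py 86 0.3563 0.195 0.05
```

```text
slide [0.1759, 0.2907, 0.1365] roll -0.05 dist 0.366
t 34.15 pos [ 0.4962 -0.1146  0.3166] yang 83.14 q [ -26.3   14.9   70.6   -0.    94.5 -109.5] g 0.0799 f [-0.7 -0.5  0.5] tilt [ 0.     -0.0001]
time_s: 34.95
position: [0.3568, 0.1942, 0.1765]
tool_rot: [[-0.998, 0.069, -0.0], [0.069, 0.998, 0.0], [0.0, 0.0, -1.0]]
ft_force: [0.3, 0.6, -0.2]
grip_width: 0.0802
[(0.93, [628.5, 209.9, 15.6, 72.2])]
slide [-0.0024, 0.0014, 0.1256] roll 0.0031 dist 0.126
t 35.05 pos [0.3544 0.1938 0.1756] yang 86.18 q [ 11.7  10.7 100.9   0.   68.7 -74.4] g 0.0798 f [-0.2 -0.5 -0.6] tilt [-0.0052 -0.0006]
```

View pics/jw.png

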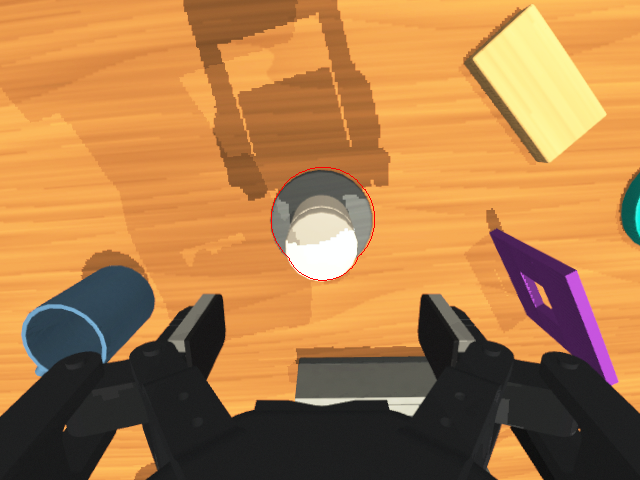

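```bash
python3 -m crank '{"slide":[[0,0.001,0.02],[0,0.001,0.05],[0,0.001,0.08],[0,0.001,0.1],[0,0.001,0.115],[0,0.001,0.122],[0,0.001,0.125],[0,0.001,0.125]],"roll":[0,0,0,0,0,0,0,0],"grip":[0.08,0.08,0.08,0.08,0.08,0.08,0.08,0.08]}' 40; python3 -m crank '{"slide":[[0,0,0],[0,0,0],[0,0,0],[0,0,0],[0,0,0],[0,0,0],[0,0,0],[0,0,0]],"roll":[0,0,0,0,0,0,0,0],"grip":[0.06,0.055,0.05,0.045,0.04,0.04,0.04,0.04]}' 40;python3 -m crank '{"slide":[[0,0,0],[0,0,-0.01],[0,0,-0.03],[0,0,-0.06],[0,0,-0.09],[0,0,-0.12],[0,0,-0.14],[0,0,-0.14]],"roll":[0,0,0,0,0,0,0,0],"grip":[0.04,0.04,0.04,0.04,0.04,0.04,0.04,0.04]}' 40; python3 to.py 86 0.556 -0.012 0.19; python3 - <<'E'
from h import *
p=get_image("side"); save(p,"j2s",4,(200,130,400,330)); p=get_image("wrist"); save(p,"j2w")
E
```

```text
time_s: 35.85
position: [0.3584, 0.193, 0.0529]
tool_rot: [[-0.997, 0.071, 0.001], [0.071, 0.997, 0.0], [-0.001, 0.0, -1.0]]
ft_force: [-0.1, -0.3, 0.5]
grip_width: 0.0799
time_s: 36.65
position: [0.3583, 0.1934, 0.0532]
tool_rot: [[-0.997, 0.071, 0.001], [0.071, 0.997, 0.001], [-0.001, 0.001, -1.0]]
ft_force: [-0.9, 1.3, 7.0]
grip_width: 0.0495
time_s: 37.45
position: [0.3587, 0.1933, 0.1944]
tool_rot: [[-0.997, 0.071, 0.005], [0.071, 0.998, 0.001], [-0.005, 0.001, -1.0]]
ft_force: [0.1, -0.1, -2.8]
grip_width: 0.0491
slide [-0.2113, -0.1909, 0.0052] roll -0.0008 dist 0.285
t 37.45 pos [0.3587 0.1933 0.1944] yang 85.95 q [ 11.6   9.5  98.9  -0.   71.4 -74.4] g 0.0491 f [ 0.1 -0.1 -2.8] tilt [0.0047 0.0009]
```

View pics/j2w.png

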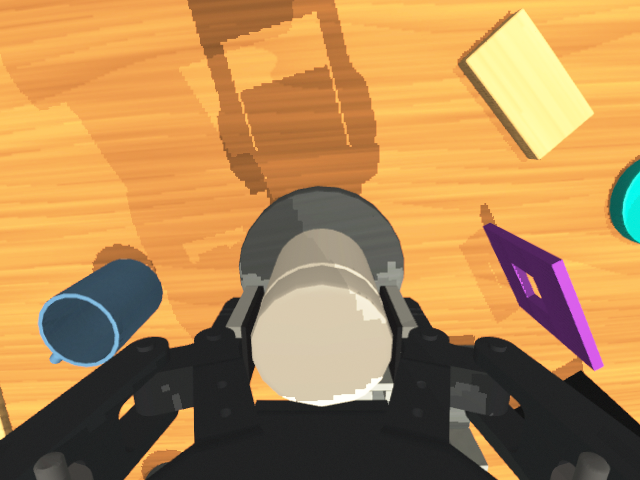

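View pics/j2s.png

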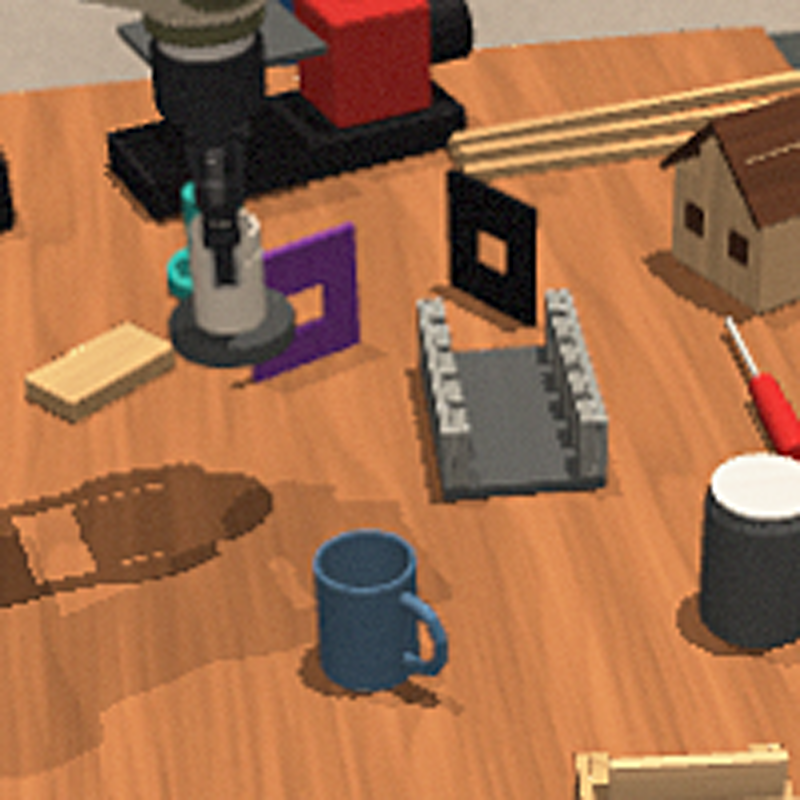

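```bash
python3 -m crank '{"slide":[[-0.02,-0.018,0],[-0.05,-0.045,0],[-0.08,-0.075,0],[-0.115,-0.105,0],[-0.15,-0.135,0],[-0.18,-0.165,0],[-0.205,-0.185,0],[-0.213,-0.191,0]],"roll":[0,0,0,0,0,0,0,0],"grip":[0.04,0.04,0.04,0.04,0.04,0.04,0.04,0.04]}' 40; python3 -m crank '{"slide":[[0,0,0],[0,0,0],[0,0,0.02],[0,0,0.05],[0,0,0.075],[0,0,0.09],[0,0,0.1],[0,0,0.1]],"roll":[0,0,0,0,0,0,0,0],"grip":[0.04,0.04,0.04,0.04,0.04,0.04,0.04,0.04]}' 40; python3 to.py 86 0.558 -0.012 0.0535;  python3 - <<'E'
from h import *
s=observe(); x,y,z=s["position"]
for c in("side","scene","wrist"):
    p=get_image(c); save(p,"j3"+c,1 if c=="wrist" else 4,None if c=="wrist" else ((260,200,440,330) if c=="side" else (220,170,380,300)),[(render(p,"jar",x-.002,y,0,z-.0532),(0,0,255)),(render(p,"jar",.556,-.012,0,0),(0,255,255)),(render(p,"tin",.69,-.0136,0,0),(0,255,0)),(render(p,"mug",.4225,-.0105,-2.43,0),(0,255,0))])
E
```

```text
time_s: 38.35
position: [0.558, -0.0148, 0.1899]
tool_rot: [[-0.997, 0.073, -0.003], [0.073, 0.997, 0.0], [0.003, 0.0, -1.0]]
ft_force: [-0.2, -0.1, -2.5]
grip_width: 0.0492
time_s: 39.15
position: [0.5559, -0.0116, 0.0917]
tool_rot: [[-0.998, 0.07, -0.002], [0.07, 0.998, 0.001], [0.002, 0.0, -1.0]]
ft_force: [0.5, -0.1, -2.3]
grip_width: 0.049
slide [-0.0023, -0.0003, 0.0382] roll -0.0 dist 0.038
t 39.15 pos [ 0.5559 -0.0116  0.0917] yang 86.0 q [-13.4  30.4  85.1   0.   64.6 -99.4] g 0.049 f [ 0.5 -0.1 -2.3] tilt [-0.0023  0.0006]
```

View pics/j3side.png

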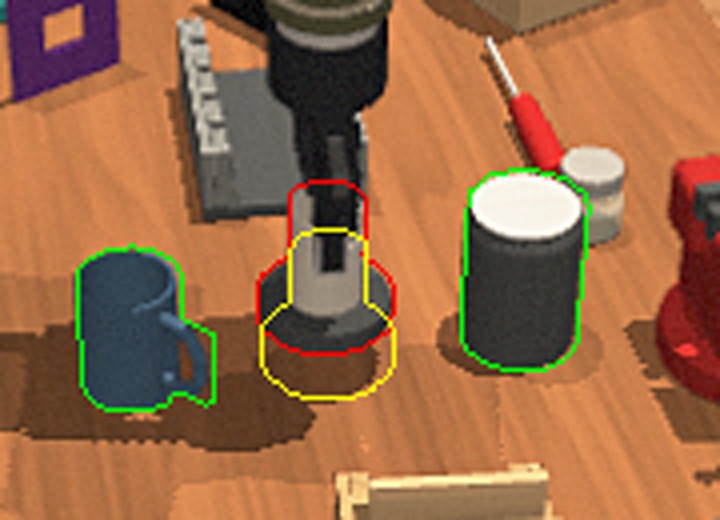

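View pics/j3scene.png

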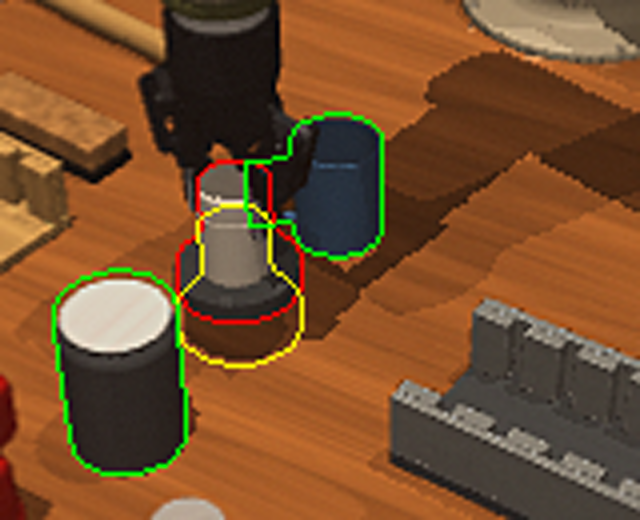

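```bash
python3 -m crank '{"slide":[[-0.001,0,0.01],[-0.001,0,0.02],[-0.001,0,0.028],[-0.001,0,0.033],[-0.001,0,0.036],[-0.001,0,0.0375],[-0.001,0,0.0375],[-0.001,0,0.0375]],"roll":[0,0,0,0,0,0,0,0],"grip":[0.04,0.04,0.04,0.04,0.04,0.04,0.04,0.04]}' 40
```

```text
time_s: 40.1
position: [0.558, -0.0126, 0.0553]
tool_rot: [[-0.997, 0.071, 0.0], [0.071, 0.997, -0.0], [-0.0, -0.0, -1.0]]
ft_force: [-0.5, -0.2, -2.3]
grip_width: 0.0495
```

```bash
python3 -m crank '{"slide":[[0,0,0.001],[0,0,0.002],[0,0,0.002],[0,0,0.0025],[0,0,0.0025],[0,0,0.0025],[0,0,0.0025],[0,0,0.0025]],"roll":[0,0,0,0,0,0,0,0],"grip":[0.04,0.04,0.04,0.04,0.04,0.04,0.04,0.04]}' 40
```

```text
time_s: 40.9
position: [0.558, -0.0126, 0.0533]
tool_rot: [[-0.997, 0.071, 0.001], [0.071, 0.997, -0.0], [-0.001, -0.0, -1.0]]
ft_force: [-3.1, -0.1, 6.1]
grip_width: 0.049
```

Contact with the bench; release, back off upward, and look.

```bash
python3 -m crank '{"slide":[[0,0,0],[0,0,0],[0,0,0],[0,0,0],[0,0,0],[0,0,0],[0,0,0],[0,0,0]],"roll":[0,0,0,0,0,0,0,0],"grip":[0.052,0.056,0.06,0.066,0.07,0.075,0.08,0.08]}' 40; python3 -m crank '{"slide":[[0,0,-0.02],[0,0,-0.05],[0,0,-0.09],[0,0,-0.13],[0.02,0,-0.17],[0.05,0,-0.2],[0.08,0,-0.23],[0.1,0,-0.25]],"roll":[0,0,0,0,0,0,0,0],"grip":[0.08,0.08,0.08,0.08,0.08,0.08,0.08,0.08]}' 40
python3 -m crank '{"slide":[[0.03,0.02,0],[0.06,0.04,0],[0.1,0.06,0],[0.1,0.08,0],[0.1,0.08,0],[0.1,0.08,0],[0.1,0.08,0],[0.1,0.08,0]],"roll":[0,0,0,0,0,0,0,0],"grip":[0.08,0.08,0.08,0.08,0.08,0.08,0.08,0.08]}' 40
python3 - <<'E'
from h import *
import pickle
P={}
for c in ("wrist","scene","side"):
    p=get_image(c); S={n:silhouettes(n,p) for n in("stand","block","jar","tin","mug","panel1")}; print(c,{n:[(round(d["confidence"],2),np.round(d["box"]).astype(int).tolist()) for d in S[n]] for n in S if n in("jar","panel1","block")})
    P[c]=(p,S); save(p,"e1"+c)
pickle.dump(P,open("e1.pkl","wb"))
E
```

```text
time_s: 41.7
position: [0.5579, -0.0125, 0.0525]
tool_rot: [[-0.997, 0.071, -0.0], [0.071, 0.997, 0.0], [0.0, 0.0, -1.0]]
ft_force: [0.3, -0.2, 0.2]
grip_width: 0.0799
time_s: 42.5
position: [0.4567, -0.0052, 0.3047]
tool_rot: [[-0.997, 0.071, 0.002], [0.071, 0.998, -0.001], [-0.002, -0.0, -1.0]]
ft_force: [0.6, 0.2, -1.1]
grip_width: 0.0799
time_s: 43.3
position: [0.3644, 0.0808, 0.3023]
tool_rot: [[-0.997, 0.072, -0.001], [0.072, 0.997, -0.0], [0.001, -0.0, -1.0]]
ft_force: [0.2, 0.1, 0.1]
grip_width: 0.0804
wrist {'block': [(0.71, [57, 276, 113, 46]), (0.28, [469, 344, 167, 108])], 'jar': [(0.91, [265, 349, 65, 84]), (0.89, [635, 179, 8, 48])], 'panel1': [(0.84, [582, 242, 99, 105]), (0.8, [593, 354, 91, 81]), (0.67, [22, 381, 44, 70]), (0.61, [36, 375, 47, 53]), (0.5, [8, 354, 16, 15])]}
scene {'block': [(0.6, [236, 201, 34, 30]), (0.22, [269, 308, 18, 30])], 'jar': [(0.85, [478, 265, 32, 39]), (0.68, [278, 242, 29, 35])], 'panel1': [(0.93, [193, 199, 30, 27]), (0.78, [424, 258, 14, 56]), (0.64, [426, 301, 46, 37]), (0.6, [202, 204, 31, 39]), (0.55, [183, 195, 28, 27])]}
side {'block': [(0.86, [314, 362, 26, 50])], 'jar': [(0.89, [343, 278, 28, 45]), (0.67, [251, 189, 24, 31])], 'panel1': [(0.96, [275, 205, 28, 40]), (0.83, [323, 193, 19, 42]), (0.77, [378, 349, 42, 35]), (0.76, [381, 363, 48, 41]), (0.64, [375, 330, 46, 23])]}
```

View pics/e1wrist.png

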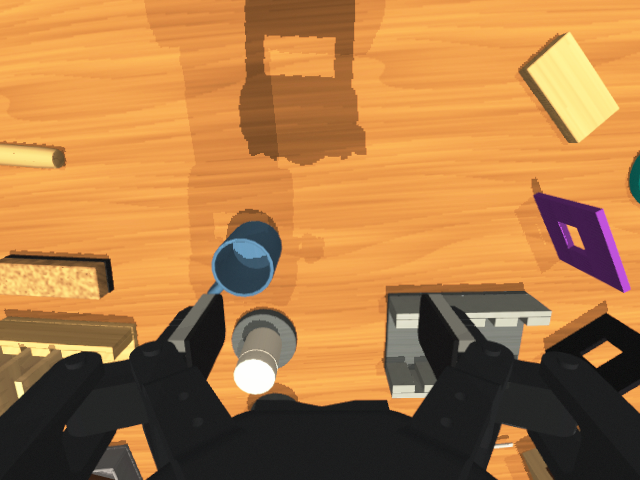

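View pics/e1scene.png

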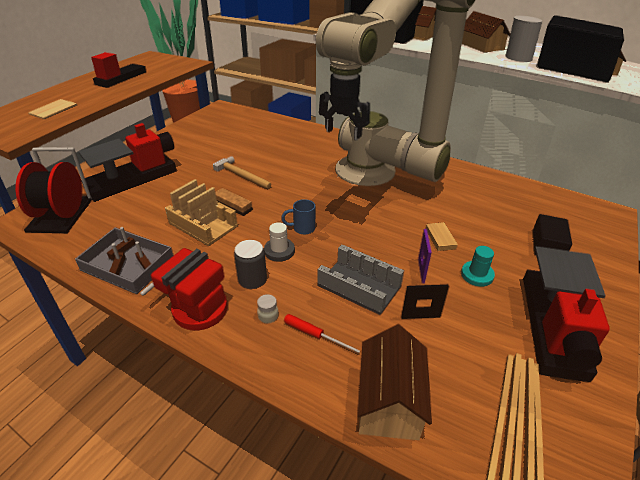

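View pics/e1side.png

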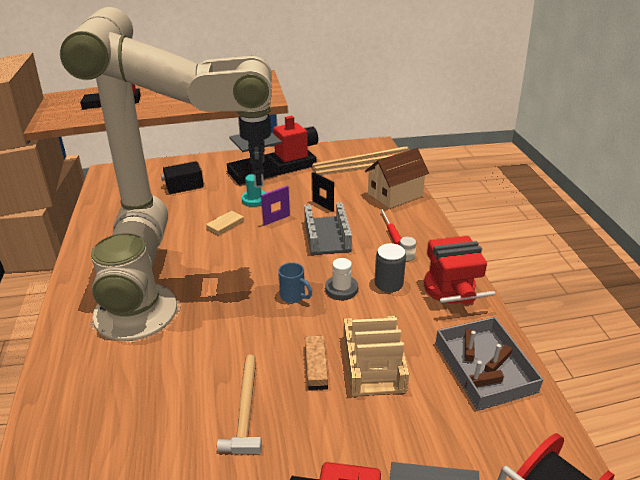

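```bash
python3 - <<'E'
from h import *
import pickle
P=pickle.load(open("e1.pkl","rb")); st=np.array([.574,-.2953,np.radians(-6.9)])
idx=dict(jar=dict(wrist=0,scene=1,side=0))
for n,g in(("block",[.441,-.28,1.45]),("jar",[.556,-.012,0]),("tin",[.690,-.0136,0]),("mug",[.421,-.0133,-2.6])):
    cs=["scene","side"]+(["wrist"] if n in("mug",) else [])
    r,c=fit(n,[P[k][0] for k in cs],[P[k][1][n][idx.get(n,{}).get(k,0)]["pixels"] for k in cs],g,0)
    print(n,np.round(r,4),round(c,3))
for k,cr in(("side",(320,290,440,400)),("scene",(150,160,260,255))):
    p=P[k][0]; save(p,"ef"+k,5.5,cr,[(render(p,"ptop",*loc(st,0.0,y),st[2],.012),(0,0,255)) for y in(-.06,-.02,.02)])
E
```

```text
block [ 0.4385 -0.2798  1.4495] 0.186
jar [ 0.5562 -0.0125  0.0802] 0.083
tin [ 0.6881 -0.0153  0.164 ] 0.079
mug [ 0.4216 -0.0086 -2.5105] 0.104
```

View pics/efside.png

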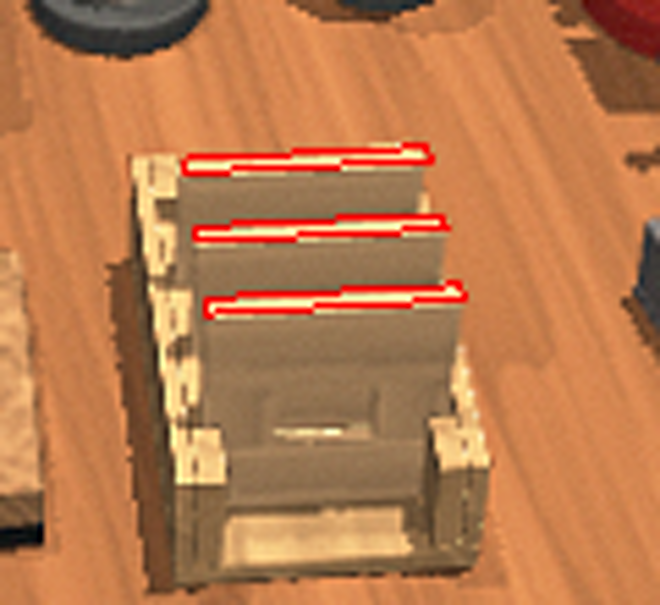

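View pics/efscene.png

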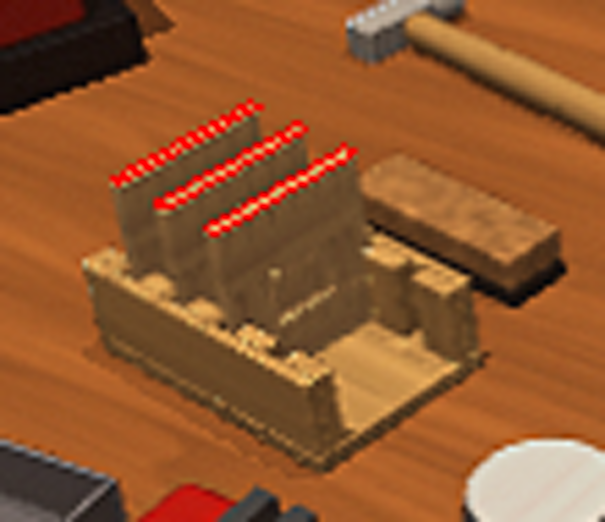

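All three tops match the seated height (122 mm), and the jar sits at the midpoint to within 1–2 mm. Handing in.

```bash
python3 -c "
from rig import *
print(close_job())"
```

```text
the job is handed in; nothing more can be done
None
```

The job is handed in after about 44 s of the 210 s allowed, and every step was done in the order asked. `close_job()` gives no verdict, so the results below come from my own camera checks.

- **Sanding block:** it lies flat on the stand's near side, parallel to within about 1°. The overhead wrist view puts it about 49.5 mm clear of the stand and within 1 mm of centred. The scene and side cameras disagree slightly, reading up to 4 mm off centre and about 52 mm clear.
- **Wall panels:** three were present, and each now stands upright in its own groove of the stand (y = -60, -20 and +20). All three tops match the fully seated height of 122 mm, and none fell. Each touched down with about 25–38 N at the wrist, which dropped to zero on release.
- **Glue pot:** it had been knocked aside during the job, so I measured it again before picking it up. It now stands upright at (0.556, -0.0125) m, about 1–2 mm from the midpoint between the tin and the mug.
- **Everything else:** the tin and mug measure the same as before to within 2–5 mm, about what the cameras can resolve, and the robot never touched them. By eye, the look-alikes and the other things on the bench look unmoved. The arm ended clear of everything.

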